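Stack and close the porcelain paint palette

TASK

Put the decorator's stacking palette together on the round wooden stand, one piece at a time: first the large porcelain dish in the stand's recess, then the middle dish in the well of the large one, then the small dish in the well of the middle one, and last the lid, plug down, on the small dish. Each piece must sit fully home and upright; set it down gently and let go of it before fetching the next, never letting porcelain drop. Leave the dropper bottle, the jar and the brush pot where they stand.

Things in the scene. Friction and masses are not known exactly. Their poses are not given: they have to be found in the camera images.
- stand: round turned wooden stand, 96 mm in diameter and 14 mm tall, fixed to the table, somewhere else each time. In its top a round recess of 70 mm diameter and 6 mm depth (recess floor 8 mm above the table). Origin: centre of its underside, on the table; z up.
- dish_large: Largest of three white porcelain paint dishes: solid round foot with an open well in its top, loose, upright. 64 mm outside diameter, 34 mm tall, straight wall (lower edge bevelled 3 mm); well 56 mm inside diameter, 10 mm deep (wall 4 mm, dark floor 24 mm above the underside). Origin: centre of its underside; z up its axis. About 150 g.
- dish_middle: Middle of three white porcelain paint dishes: solid round foot with an open well in its top, loose, upright. 50 mm outside diameter, 34 mm tall, straight wall (lower edge bevelled 3 mm); well 42 mm inside diameter, 10 mm deep (wall 4 mm, dark floor 24 mm above the underside). Origin: centre of its underside; z up its axis. About 100 g. Home: underside 24 mm above the large dish's.
- dish_small: Smallest of three white porcelain paint dishes: solid round foot with an open well in its top, loose, upright. 36 mm outside diameter, 34 mm tall, straight wall (lower edge bevelled 3 mm); well 28 mm inside diameter, 10 mm deep (wall 4 mm, dark floor 24 mm above the underside). Origin: centre of its underside; z up its axis. About 60 g. Home: underside 24 mm above the middle dish's.
- lid: White porcelain lid, 32 mm tall: plug below (20 mm diameter, 0 to 6 mm above the underside), disc (38 mm diameter, 6 to 11 mm), plain round knob on top (16 mm diameter, 11 to 32 mm). Origin: centre of the plug's underside; z up the knob. Stands on its plug at the start; loose, about 40 g. Home: disc on the small dish's rim, plug underside 28 mm above that dish's underside.
- dropper: bystander: amber dropper bottle with a pointed white nozzle, 40 mm diameter, 130 mm tall, loose; origin: centre of its underside. Leave alone.
- jar: bystander: squat pale plastic jar with a white cap, 60 mm diameter, 70 mm tall, loose; origin: centre of its underside. Leave alone.
- brush_pot: bystander: terracotta-coloured pot, 68 mm diameter, 80 mm tall, with four brushes standing up in it to 210 mm height and up to 35 mm from its axis, loose; origin: centre of its underside. Leave alone.

How it is judged:
On the way, in this order (a step that is already met when the one before it is completed fails the run):
1. the large dish sits in the recess of the stand, let go (horizontal distance between dish_large and stand below 0.006 m and z of dish_large in the frame of stand between 0.005 and 0.011 m and angle between dish_large's own z axis and vertical below 0.08 rad and linear speed of dish_large below 0.02 m/s and contact force between the fingers and dish_large below 0.1 N), for 0.2 s.
2. the middle dish sits in the well of the large one, let go (horizontal distance between dish_middle and dish_large below 0.006 m and z of dish_middle in the frame of dish_large between 0.021 and 0.027 m and angle between dish_middle's own z axis and vertical below 0.08 rad and linear speed of dish_middle below 0.02 m/s and contact force between the fingers and dish_middle below 0.1 N), for 0.2 s.
3. the small dish sits in the well of the middle one, let go (horizontal distance between dish_small and dish_middle below 0.006 m and z of dish_small in the frame of dish_middle between 0.021 and 0.027 m and angle between dish_small's own z axis and vertical below 0.08 rad and linear speed of dish_small below 0.02 m/s and contact force between the fingers and dish_small below 0.1 N), for 0.2 s.
4. the lid closes the small dish, let go (horizontal distance between lid and dish_small below 0.007 m and z of lid in the frame of dish_small between 0.025 and 0.031 m and angle between lid's own z axis and vertical below 0.08 rad and linear speed of lid below 0.02 m/s and contact force between the fingers and lid below 0.1 N), for 0.2 s.
At the end, for the whole second after the job is handed in: Large dish in the stand's recess, middle dish in its well, small dish in that one's well, lid on the small dish: each within 6 mm (lid 7) of its carrier's centre, 3 mm of its home height and 0.08 rad of upright, let go and at rest (under 20 mm/s) (all of step 1 and all of step 2 and all of step 3 and all of step 4); the robot touches nothing.
It fails at once if a dish or the lid is dropped or knocked flying: faster than 0.6 m/s while not held (a fall of about 18 mm) ((linear speed of dish_large above 0.6 m/s and contact force between the fingers and dish_large below 0.05 N) or (linear speed of dish_middle above 0.6 m/s and contact force between the fingers and dish_middle below 0.05 N) or (linear speed of dish_small above 0.6 m/s and contact force between the fingers and dish_small below 0.05 N) or (linear speed of lid above 0.6 m/s and contact force between the fingers and lid below 0.05 N)).
It fails at once if the dropper bottle, the jar or the brush pot is moved more than 20 mm or tipped (distance of any of dropper, jar, brush_pot from where it was at the start of the episode above 0.02 m or angle between any of dropper, jar, brush_pot's own z axis and vertical above 0.3 rad).
It also fails if it takes over 122 s, if anything falls off the work surface, if the arm or the gripper's body presses on something with over 40 N, if the wrist force passes 120 N, or if a joint passes its speed limit or range.

ROBOT

A 6-joint arm with a two-finger parallel gripper is mounted at the origin on the work surface. World frame = base frame: x ahead of the robot, y to its left, z up, the work surface at z = 0. Lengths are in m, angles in rad, forces in N, time in s.
With the tool pointing down it reaches from about 0.325 to 0.9 m from the base axis. Payload 3.5 kg.
Tool frame: the origin (TCP) lies at the very end of the fingers, on their centre line; the grasp point (between the pads) lies 19 mm behind it; z points along the fingers, x is the direction in which the jaws open and shut, and the axes are right-handed (so a half turn about z gives the same grasp; the last joint's range is limited). The gripper opens to 85 mm and grips with 20 to 120 N. Pads are 22 mm wide; open, the fingers measure 114 mm over their backs; the gripper's body (76 mm by 85 mm) begins 54 mm behind the grasp point. The pads swing forward as they close: fully open they stand 13 mm farther back than shut.
Start: joints at [1.102, 0.276, -0.026, 1.268, 0, 1.467], TCP at [0.224, 0.584, 0.196] pointing down, gripper open.
Joint ranges: [-3.12, 3.12], [-0.85, 1.88], [-1.08, 1.24], [-1.95, 2.15], [-1.57, 1.53], [-3.14, 3.14]. Speed limits (rad/s): [2.57, 2.57, 3.14, 3.14, 3.14, 3.14].

INTERFACE

Orientations are given as [roll, pitch, yaw] about the fixed x, y, z axes, in that order (R = Rz(yaw) Ry(pitch) Rx(roll)).
In Python, from rig import manip gives the robot as it stands. The module is installed in compiled form; this text tells all that it offers.
- The arm moves only by the tool carry_out, never from a script. Its argument "commands" is a list of rows, each an object with "offset": the shift along the world's x, y, z in m, a list of three; "turn": the turn about the world's z in degrees; "grip": the finger opening in m, from 0 to 0.0854. A call has 1 to 8 rows; each row shifts and turns the commanded pose from where the row before left it; what a row does not reach is not made up. A row lasts 1/10 s, in which the tool goes at most 50 mm and 8.59 degrees, less where a joint would pass 70% of its speed; a pose out of reach is approached as far as the arm can. A call with a gripper value outside its range is refused whole. The fingers move at their own pace and stop on an object; "grip_force" is the grip in N (left out, the last holds). Time passes only in rows, so rows that do not move let the fingers close. It gives the time, the measured TCP pose, the force and the opening at its end, in the units of the state.
- manip.state(): the state, without advancing time (a new reading comes with each control period).
- manip.grab_frame(name): name is "side" or "top" or "wrist"; returns a dict with "image" (420x560x3 uint8, red, green, blue), "fx", "fy", "cx", "cy" (pixels), "rvec" (rotation vector, rad) and "tvec" (3), from world to camera coordinates, as OpenCV has them; the wrist camera has in their place "hand_eye" (4x4, takes a point from camera to tool coordinates, whose origin is the TCP and whose axes are the tool frame's). Camera axes: x right, y down, z forward; pixel columns grow to the right and rows downward; lengths in m; the calibration is good to about 2 mm. A picture is of the moment at which its call begins: read the wrist's pose just before it. There is no depth.
- manip.hand_in(): hands the job in, once; it reports no verdict.
The state is a dict: "clock": time; "q": joint angles; "dq": joint speeds; "joint_torque": joint torques, N m; "position": TCP position; "tool_rot": TCP orientation; "ft_force": force on the tool from outside, world axes, zero at the start; "torque": the same for the moment, N m; "opening": opening from 0.0 (shut) to 1.0 (fully open).
Only numpy, scipy, OpenCV 4.12 (cv2) and the standard library are available. Lean on these libraries where they do the work, as an engineer would, in place of code of your own. Each camera call takes 0.05 s, during which the arm holds its last target.

## Working session

There is one attempt and no reset: what is moved stays moved. The work goes in short steps, Python scripts to look and compute and a tool call to move; the robot and the scene stay as the last step left them, time stands still between calls to the robot, and variables do not carry over. Pictures are saved under pics/ and viewed, and the job is handed in when it is done.

Besides the shell and the picture viewer there is one more tool, called after ">>>" as name(argument=value, ...), one argument or row to a line, values as JSON. carry_out: Moves the arm, as the interface text tells. Its arguments: {"type":"object","properties":{"commands":{"type":"array","items":{"type":"object","properties":{"offset":{"type":"array","items":{"type":"number"}},"turn":{"type":"number"},"grip":{"type":"number"}}}},"grip_force":{"type":"number"}},"required":["commands"]}

```bash
mkdir -p pics; cat > h.py <<'E'
import numpy as np, cv2
from rig import manip
from scipy.spatial.transform import Rotation as R
def cam(f):
    return np.array([[f['fx'],0,f['cx']],[0,f['fy'],f['cy']],[0,0,1.]])
def ray(f,uv,z,st=None):
    d=np.array([(uv[0]-f['cx'])/f['fx'],(uv[1]-f['cy'])/f['fy'],1.])
    if 'rvec' in f:
        M=cv2.Rodrigues(np.array(f['rvec'],float))[0]; t=np.array(f['tvec'],float).ravel()
        o=-M.T@t; w=M.T@d
    else:
        H=np.array(f['hand_eye']); T=R.from_euler('xyz',st['tool_rot']).as_matrix() 
        w=T@H[:3,:3]@d; o=T@H[:3,3]+np.array(st['position'])
    return o+w*(z-o[2])/w[2]
def proj(f,p,st=None):
    if 'rvec' in f:
        M=cv2.Rodrigues(np.array(f['rvec'],float))[0]; c=M@np.array(p)+np.array(f['tvec'],float).ravel()
    else:
        H=np.array(f['hand_eye']); T=R.from_euler('xyz',st['tool_rot']).as_matrix()
        c=H[:3,:3].T@(T.T@(np.array(p)-np.array(st['position']))-H[:3,3])
    return np.array([f['fx']*c[0]/c[2]+f['cx'],f['fy']*c[1]/c[2]+f['cy']])
def save(im,n,s=1):
    im=cv2.cvtColor(im,cv2.COLOR_RGB2BGR)
    if s!=1: im=cv2.resize(im,None,fx=s,fy=s,interpolation=cv2.INTER_CUBIC)
    cv2.imwrite('pics/'+n+'.png',im)
E
python3 - <<'E'
from h import *
import pickle
print(manip.state())
for n in ['side','top','wrist']:
    st=manip.state(); f=manip.grab_frame(n); save(f['image'],n+'0',1.4); pickle.dump((f,st),open(n+'0.pkl','wb'))
    print(n,{k:v for k,v in f.items() if k!='image'})
    if 'rvec' in f:
        M=cv2.Rodrigues(np.array(f['rvec'],float))[0]; print(-M.T@np.array(f['tvec']).ravel())
E
```

```text
{'clock': 0.0, 'q': array([ 1.10164212e+00,  2.77145953e-01, -2.79025888e-02,  1.26798648e+00,
        1.45022869e-05,  1.46740368e+00]), 'dq': array([-1.48034234e-03, -2.38139962e-03, -8.30579893e-04, -1.66478965e-03,
        2.03975735e-05, -1.52321692e-03]), 'joint_torque': array([-1.98924608e-03, -4.45511627e+01,  2.95200992e+01,  1.62830431e-02,
       -3.23247414e-04, -6.16825886e-06]), 'position': array([0.22314684, 0.58288456, 0.19454151]), 'tool_rot': array([-3.14134718e+00,  2.22524469e-03,  1.20503502e+00]), 'ft_force': array([ 0.90820084,  0.07934344, -0.20289867]), 'torque': array([ 0.02995983,  0.01809105, -0.01697197]), 'opening': 0.9975982869114415}
side {'fx': 379.0575329341603, 'fy': 379.0575329341603, 'cx': 275.4840014212245, 'cy': 204.34576334339948, 'rvec': array([ 0.18830807, -2.8289965 ,  1.26383385]), 'tvec': array([0.62479385, 0.09809252, 0.83033758])}
[0.55980559 0.62779791 0.61801091]
top {'fx': 432.99695812577795, 'fy': 432.99695812577795, 'cx': 278.50327290904914, 'cy': 204.80393630799122, 'rvec': array([ 2.22693761, -1.97769019,  0.21838833]), 'tvec': array([-0.07807978,  0.62216019,  0.97106   ])}
[ 0.40822765 -0.02378482  1.08116685]
wrist {'fx': 344.38738137874896, 'fy': 344.38738137874896, 'cx': 279.99749275672144, 'cy': 210.68365841945558, 'hand_eye': array([[ 9.99999901e-01,  4.45237398e-04,  7.57755141e-06,
         6.50223274e-04],
       [-4.31319435e-04,  9.64228994e-01,  2.65070295e-01,
        -6.84156126e-02],
       [ 1.10712714e-04, -2.65070272e-01,  9.64229090e-01,
        -1.77406767e-01],
       [ 0.00000000e+00,  0.00000000e+00,  0.00000000e+00,
         1.00000000e+00]])}
```

View pics/top0.png

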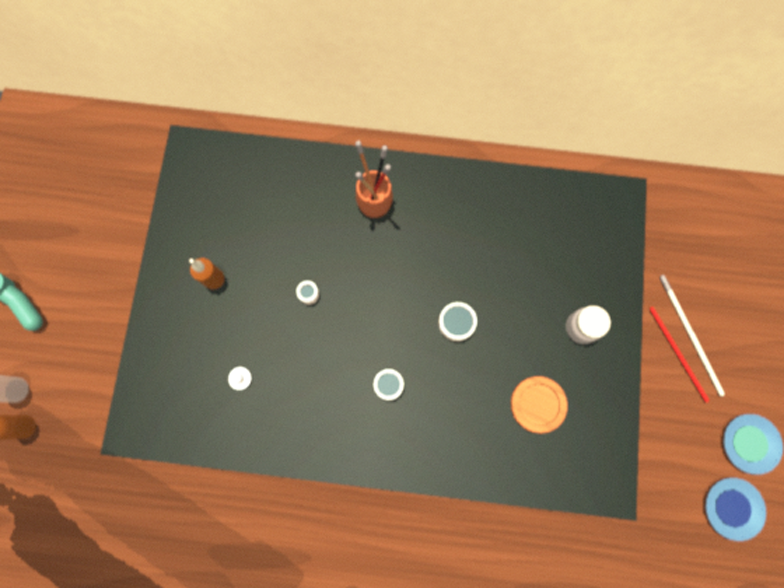

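View pics/side0.png

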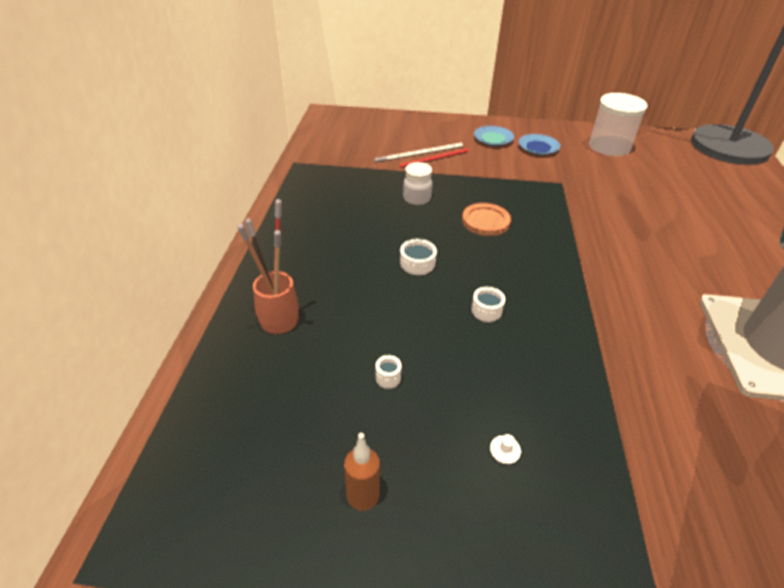

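View pics/wrist0.png

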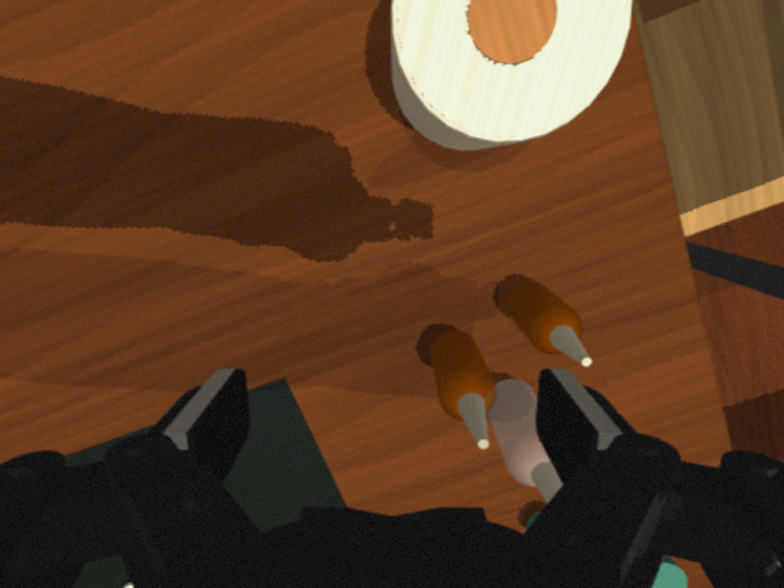

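```bash
cat >> h.py <<'E'
def hull(f,x,y,profile,st=None):
    a=np.linspace(0,2*np.pi,60,endpoint=False)
    P=[proj(f,(x+r*np.cos(t),y+r*np.sin(t),z),st) for r,z in profile for t in a]
    return cv2.convexHull(np.float32(P))[:,0]
def cen(h):
    m=cv2.moments(np.float32(h).reshape(-1,1,2)); return np.array([m['m10']/m['m00'],m['m01']/m['m00']]),m['m00']
def blob(f,seed,rad,kind):
    im=f['image'].astype(int); r,g,b=im[...,0],im[...,1],im[...,2]
    if kind=='w': m=(im.min(2)>95)
    else: m=(r>110)&(r>b+50)
    yy,xx=np.mgrid[:420,:560]; m&=((xx-seed[0])**2+(yy-seed[1])**2<rad**2)
    cs,_=cv2.findContours(m.astype(np.uint8),cv2.RETR_EXTERNAL,cv2.CHAIN_APPROX_NONE)
    c=cv2.convexHull(max(cs,key=cv2.contourArea))[:,0].astype(float)
    mk=np.zeros((420,560),np.uint8); cv2.fillPoly(mk,[c.astype(np.int32)],1)
    ys,xs=np.nonzero(mk); return np.array([xs.mean(),ys.mean()]),mk.sum()
PR={'large':[(.029,0),(.032,.003),(.032,.034)],'middle':[(.022,0),(.025,.003),(.025,.034)],'small':[(.015,0),(.018,.003),(.018,.034)],
 'lid':[(.01,0),(.019,.006),(.019,.011),(.008,.032)],'stand':[(.048,0),(.048,.014)]}
def locate(f,name,seed,rad,st=None,dz=0,x0=None):
    from scipy.optimize import least_squares
    c,A=blob(f,seed,rad,'o' if name=='stand' else 'w')
    pr=[(r,z+dz) for r,z in PR[name]]
    x0=ray(f,seed,.02+dz,st)[:2]
    s=least_squares(lambda p:cen(hull(f,p[0],p[1],pr,st))[0]-c,x0)
    return s.x,c,A,cen(hull(f,*s.x,pr,st))[1]
E
python3 - <<'E'
from h import *
import pickle
sd={'top':dict(large=(458,321,30),middle=(389,384,28),small=(307,292,20),lid=(239,379,20),stand=(540,405,42)),
'side':dict(large=(418,256,28),middle=(488,304,26),small=(388,372,24),lid=(506,449,24),stand=(487,219,34))}
for c in sd:
    f,st=pickle.load(open(c+'0.pkl','rb'))
    for n,(u,v,r) in sd[c].items():
        x,cc,A,Am=locate(f,n,(u/1.4,v/1.4),r/1.4); print(c,n,x.round(4),cc.round(1),A,Am.round(0))
f,st=pickle.load(open('top0.pkl','rb'))
for n,u,v,z in [('jar',592,323,.07),('drop',205,268,.1),('dropbot',213,282,.01),('pot',374,188,.08),('jarbot',581,332,.01),('brush',359,143,.21),('potbot',377,206,.0)]: print(n,ray(f,(u/1.4,v/1.4),z).round(3))
E
```

```text
Traceback (most recent call last):
AttributeError: 'float' object has no attribute 'round'
```

```bash
cat > loc0.py <<'E'
from h import *
import pickle
sd={'top':dict(large=(458,321,30),middle=(389,384,28),small=(307,292,20),lid=(239,379,20),stand=(540,405,42)),
'side':dict(large=(418,256,28),middle=(488,304,26),small=(388,372,24),lid=(506,449,24),stand=(487,219,34))}
for c in sd:
    f,st=pickle.load(open(c+'0.pkl','rb'))
    for n,(u,v,r) in sd[c].items():
        x,cc,A,Am=locate(f,n,(u/1.4,v/1.4),r/1.4); print(c,n,x.round(4),cc.round(1),A,round(Am))
f,st=pickle.load(open('top0.pkl','rb'))
for n,u,v,z in [('jar',592,323,.07),('drop',205,268,.1),('dropbot',213,282,.01),('pot',374,188,.08),('jarbot',581,332,.01),('brush',359,143,.21),('potbot',377,206,.0)]: print(n,ray(f,(u/1.4,v/1.4),z).round(3))
E
python3 loc0.py
```

```text
top large [ 0.5904 -0.1279] [326.4 228.9] 695 579
top middle [ 0.4655 -0.0215] [277.7 274.3] 1277 353
top small [0.6088 0.1454] [218.2 208.9] 312 202
top lid [0.4449 0.2335] [173.4 270.7] 443 198
top stand [ 0.4634 -0.2846] [384.8 288.6] 1386 1292
side large [ 0.5882 -0.1266] [298.2 182.6] 610 556
side middle [ 0.4642 -0.0189] [348.2 216.4] 524 477
side small [0.609  0.1439] [276.9 264.7] 407 374
side lid [0.4448 0.242 ] [360.7 320.4] 397 359
side stand [ 0.4624 -0.2835] [346.8 155.7] 689 656
jar [ 0.605 -0.35   0.07 ]
drop [0.615 0.305 0.1  ]
dropbot [0.61  0.316 0.01 ]
pot [0.797 0.044 0.08 ]
jarbot [ 0.598 -0.351  0.01 ]
brush [0.817 0.068 0.21 ]
potbot [0.793 0.04  0.   ]
```

```bash
python3 - <<'E'
from h import *
import pickle
f,st=pickle.load(open('top0.pkl','rb'));im=f['image']
a=im[255:295,258:298];b=im[250:290,151:191];c=im[260:320,355:415]
save(np.hstack([cv2.resize(x,(260,260),interpolation=cv2.INTER_CUBIC) for x in (a,b,c)]),'crop1')
print(im[255:295:6,258:298:4].min(2))
f,st=pickle.load(open('wrist0.pkl','rb'))
save(f['image'][240:420,80:460],'crop2',2)
E
```

```text
[[102 102  98  99  98 102  97  98  96  94]
 [ 99  95 101  99 101  98  99  97  98  97]
 [102 105 101 252 198 183 244 141  99  96]
 [100 105 149 172 163 163 162 252  96  96]
 [104 102 104 240 162 162 171 246  98 102]
 [104 107 105 103 160 202 100  97 103  95]
 [102 102 103 104 104 102 103  98  99 100]]
```

View pics/crop1.png

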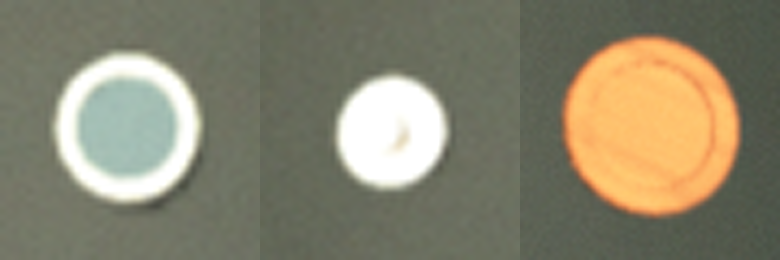

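View pics/crop2.png

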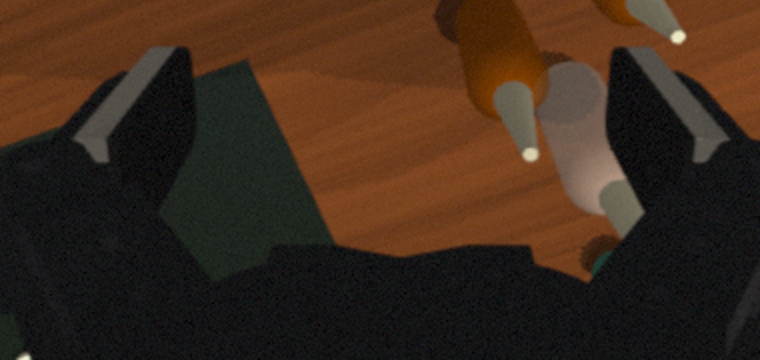

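```bash
sed -i 's/im.min(2)>95/im.min(2)>140/' h.py; python3 loc0.py; python3 - <<'E'
from h import *
import pickle
f,st=pickle.load(open('wrist0.pkl','rb')); print(ray(f,(287/1.4,378/1.4),0,st))
f,st=pickle.load(open('top0.pkl','rb')); print(ray(f,(102/1.4,455/1.4),0,st))
E
```

```text
top large [ 0.5908 -0.1286] [326.6 228.8] 623 579
top middle [ 0.4659 -0.0199] [277.1 274.1] 421 353
top small [0.6115 0.1442] [218.8 207.9] 217 202
top lid [0.4465 0.24  ] [170.8 269.8] 243 198
top stand [ 0.4634 -0.2846] [384.8 288.6] 1386 1292
side large [ 0.5883 -0.1288] [298.2 182.1] 546 554
side middle [ 0.4639 -0.0199] [348.4 216.1] 462 476
side small [0.6094 0.1427] [276.8 264.2] 355 373
side lid [0.4449 0.2417] [360.6 320.3] 368 359
side stand [ 0.4624 -0.2835] [346.8 155.7] 689 656
jar [ 0.605 -0.35   0.07 ]
drop [0.615 0.305 0.1  ]
dropbot [0.61  0.316 0.01 ]
pot [0.797 0.044 0.08 ]
jarbot [ 0.598 -0.351  0.01 ]
brush [0.817 0.068 0.21 ]
potbot [0.793 0.04  0.   ]
[0.29097032 0.4627873  0.        ]
[0.28920186 0.45329693 0.        ]
```

>>> carry_out(
  commands=[
    {"offset": [0.02,-0.04,0],"grip": 0.0854},
    {"offset": [0.02,-0.045,0]},
    {"offset": [0.02,-0.045,0]},
    {"offset": [0.02,-0.045,0]},
    {"offset": [0.02,-0.045,0]},
    {"offset": [0.02,-0.045,0]},
    {"offset": [0.02,-0.045,0]},
    {"offset": [0.02,-0.045,0]},
  ],
)

```text
validation failed for argument at $.co...
```

>>> carry_out(
  commands=[
    {"offset": [0.025,-0.043,0]},
    {"offset": [0.025,-0.043,0]},
    {"offset": [0.025,-0.043,0]},
    {"offset": [0.025,-0.043,0]},
    {"offset": [0.025,-0.043,0]},
    {"offset": [0.025,-0.043,0]},
    {"offset": [0.025,-0.043,0]},
    {"offset": [0.025,-0.043,0]},
  ],
)

```text
validation failed for argument at $.co...
```

>>> carry_out(
  commands=[
    {"offset": [0.005,-0.013,0]},
    {"offset": [0,0,0]},
    {"offset": [0,0,0]},
    {"offset": [0,0,0]},
  ],
)

```text
validation failed for argument at $.co...
```

```bash
cat > look.py <<'E'
from h import *
import pickle,sys
def look(cam,n,s=1.4):
    st=manip.state(); f=manip.grab_frame(cam); pickle.dump((f,st),open(n+'.pkl','wb')); save(f['image'],n,s)
    print(st['clock'],st['position'].round(4),st['tool_rot'].round(4),st['ft_force'].round(2),round(st['opening'],3))
if __name__=='__main__': look(sys.argv[1],sys.argv[2])
E
python3 look.py wrist w1
```

```text
0.15 [0.2233 0.583  0.1948] [-3.1414e+00  1.8000e-03  1.2050e+00] [-0.73 -0.06 -0.12] 0.996
```

View pics/w1.png

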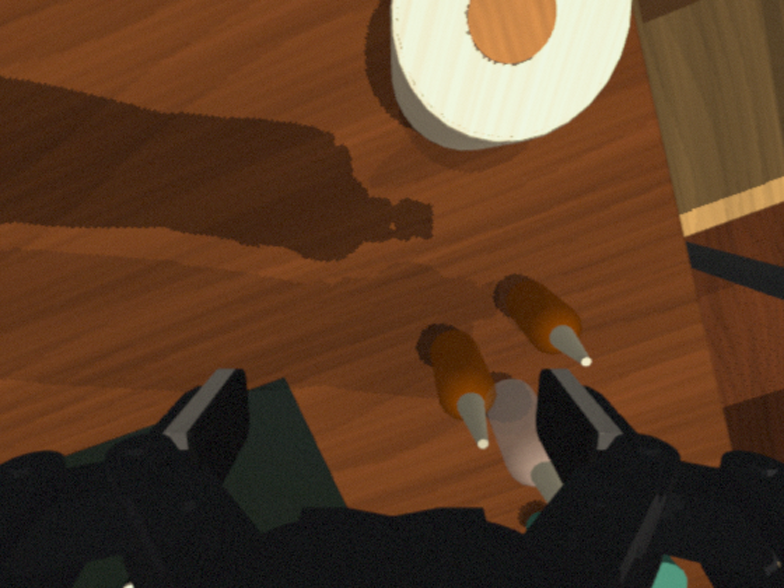

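>>> carry_out(
  commands=[
    {"offset": [0.02,-0.04,0],"turn": 0,"grip": 0.085},
    {"offset": [0.02,-0.045,0],"turn": 0,"grip": 0.085},
    {"offset": [0.02,-0.045,0],"turn": 0,"grip": 0.085},
    {"offset": [0.02,-0.045,0],"turn": 0,"grip": 0.085},
    {"offset": [0.02,-0.045,0],"turn": 0,"grip": 0.085},
    {"offset": [0.02,-0.045,0],"turn": 0,"grip": 0.085},
    {"offset": [0.02,-0.045,0],"turn": 0,"grip": 0.085},
    {"offset": [0.02,-0.045,0],"turn": 0,"grip": 0.085},
  ],
  grip_force=40,
)

```text
clock: 1.0
position: [0.3838, 0.2268, 0.1958]
tool_rot: [3.141, -0.0, 1.205]
ft_force: [1.4, -0.4, -0.3]
opening: 0.997
```

>>> carry_out(
  commands=[
    {"offset": [0.025,-0.043,0],"turn": 0,"grip": 0.085},
    {"offset": [0.025,-0.043,0],"turn": 0,"grip": 0.085},
    {"offset": [0.025,-0.043,0],"turn": 0,"grip": 0.085},
    {"offset": [0.025,-0.043,0],"turn": 0,"grip": 0.085},
    {"offset": [0.025,-0.043,0],"turn": 0,"grip": 0.085},
    {"offset": [0.025,-0.043,0],"turn": 0,"grip": 0.085},
    {"offset": [0.025,-0.043,0],"turn": 0,"grip": 0.085},
    {"offset": [0.025,-0.043,0],"turn": 0,"grip": 0.085},
  ],
)

```text
clock: 1.8
position: [0.5841, -0.1174, 0.1955]
tool_rot: [-3.141, -0.0, 1.205]
ft_force: [0.7, 0.4, 0.3]
opening: 0.994
```

>>> carry_out(
  commands=[
    {"offset": [0.005,-0.013,0],"turn": 0,"grip": 0.085},
    {"offset": [0,0,0],"turn": 0,"grip": 0.085},
    {"offset": [0,0,0],"turn": 0,"grip": 0.085},
  ],
)

```text
clock: 2.1
position: [0.5876, -0.1275, 0.1953]
tool_rot: [-3.14, -0.001, 1.205]
ft_force: [-0.7, 0.6, 0.5]
opening: 0.996
```

```bash
python3 look.py wrist w2; python3 look.py side s2
```

```text
2.1 [ 0.5876 -0.1275  0.1953] [-3.1397e+00 -5.0000e-04  1.2050e+00] [-0.65  0.6   0.54] 0.996
2.15 [ 0.5875 -0.127   0.1955] [-3.1400e+00 -5.0000e-04  1.2059e+00] [0.15 1.04 0.89] 0.996
```

View pics/w2.png

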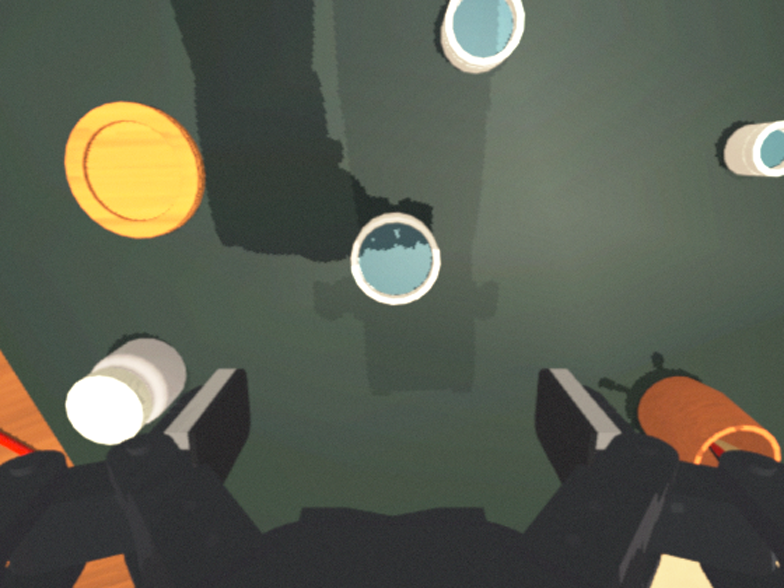

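View pics/s2.png

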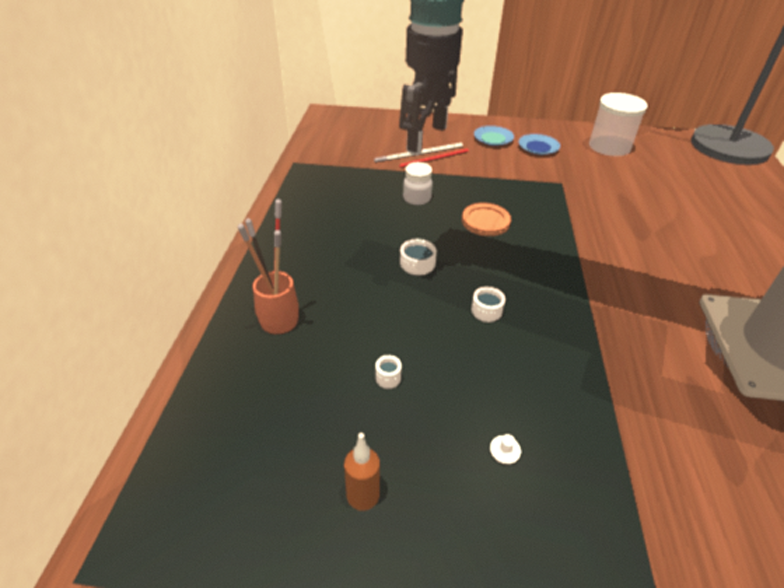

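```bash
python3 - <<'E'
from h import *
import pickle
f,st=pickle.load(open('w2.pkl','rb'))
for n,u,v,r in [('large',395,258,60),('stand',134,170,85),('middle',482,30,60)]:
    x,c,A,Am=locate(f,n,(u/1.4,v/1.4),r/1.4,st); print(n,x.round(4),c.round(1),A,round(Am))
f,s2=pickle.load(open('s2.pkl','rb')); p=s2['position']; ax=np.array([.357,.934,0])
for h in (0,.013,.03,.05): print(h,[ (proj(f,p+s*.0427*ax+[0,0,h])*1.4).round() for s in (-1,1)])
im=f['image'][60:120,270:340]; save(im,'s2c',8)
E
```

```text
large [ 0.5883 -0.1249] [282.  184.9] 3334 3290
stand [ 0.4625 -0.2805] [ 95.5 120.9] 7842 7762
middle [ 0.4685 -0.019 ] [343.7  23. ] 2614 3117
0 [array([435., 157.]), array([412., 180.])]
0.013 [array([436., 150.]), array([413., 173.])]
0.03 [array([437., 140.]), array([413., 163.])]
0.05 [array([438., 128.]), array([414., 150.])]
```

View pics/s2c.png

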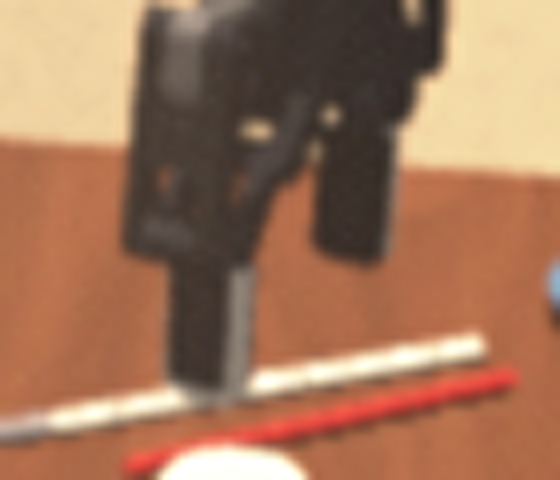

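>>> carry_out(
  commands=[
    {"offset": [0,0,0],"turn": 0,"grip": 0.0},
    {"offset": [0,0,0],"turn": 0,"grip": 0.0},
    {"offset": [0,0,0],"turn": 0,"grip": 0.0},
    {"offset": [0,0,0],"turn": 0,"grip": 0.0},
    {"offset": [0,0,0],"turn": 0,"grip": 0.0},
    {"offset": [0,0,0],"turn": 0,"grip": 0.0},
    {"offset": [0,0,0],"turn": 0,"grip": 0.0},
    {"offset": [0,0,0],"turn": 0,"grip": 0.0},
  ],
)

```text
clock: 3.0
position: [0.5886, -0.1284, 0.1957]
tool_rot: [-3.142, 0.0, 1.205]
ft_force: [0.0, 0.8, 0.6]
opening: 0.004
```

```bash
python3 look.py wrist w3; python3 look.py side s3; python3 -c "
from h import *
import pickle
f,s=pickle.load(open('s3.pkl','rb'))
save(f['image'][60:130,270:340],'s3c',8)
for h in (0,.013,.03,.05): print(h,proj(f,s['position']+[0,0,h]))
"
```

```text
3.0 [ 0.5886 -0.1284  0.1957] [-3.1416  0.      1.2049] [0.04 0.79 0.62] 0.004
3.05 [ 0.5886 -0.1284  0.1957] [-3.1415  0.      1.2049] [0.17 0.28 0.46] -0.001
0 [302.4935129  119.64550266]
0.013 [302.86459837 114.3738516 ]
0.03 [303.36166812 107.31246439]
0.05 [303.96428943  98.75160864]
```

View pics/w3.png

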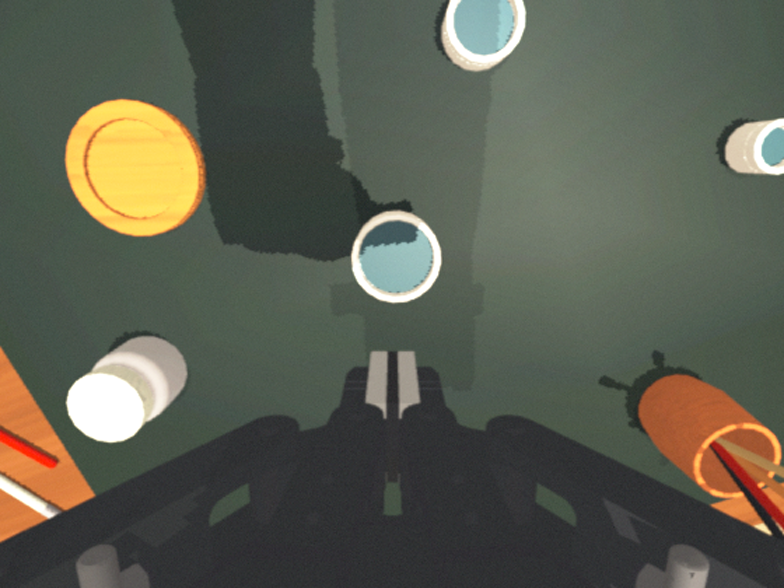

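View pics/s3c.png

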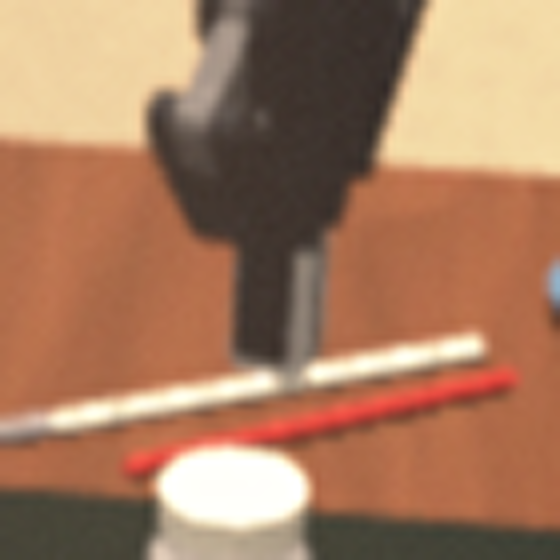

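```bash
python3 - <<'E'
from h import *
import pickle
f,st=pickle.load(open('w3.pkl','rb'))
for n,u,v,r in [('large',395,258,60),('stand',134,170,85),('middle',482,30,60)]:
    x,c,A,Am=locate(f,n,(u/1.4,v/1.4),r/1.4,st); print(n,x.round(4),c.round(1),A,round(Am))
E
```

```text
large [ 0.5883 -0.1249] [282.5 183.3] 3325 3289
stand [ 0.4625 -0.2806] [ 96.  119.3] 7841 7769
middle [ 0.4692 -0.0193] [344.3  22.1] 2530 3123
```

>>> carry_out(
  commands=[
    {"offset": [0,0,-0.02],"turn": 0,"grip": 0.085},
    {"offset": [0,0.001,-0.04],"turn": 0,"grip": 0.085},
    {"offset": [0,0,-0.04],"turn": 0,"grip": 0.085},
    {"offset": [0,0,-0.02],"turn": 0,"grip": 0.085},
    {"offset": [0,0,-0.02],"turn": 0,"grip": 0.085},
    {"offset": [0,0,0],"turn": 0,"grip": 0.085},
    {"offset": [0,0,0],"turn": 0,"grip": 0.085},
  ],
)

```text
clock: 3.8
position: [0.5885, -0.1274, 0.0558]
tool_rot: [-3.141, 0.0, 1.205]
ft_force: [0.4, 0.7, 0.3]
opening: 0.996
```

```bash
python3 look.py wrist w4; python3 look.py side s4; python3 -c "
from h import *
import pickle
f,s=pickle.load(open('s4.pkl','rb'))
save(f['image'][110:210,250:350],'s4c',6)
f,st=pickle.load(open('w4.pkl','rb'));print(locate(f,'large',(280,250),110,st))
"
```

```text
3.8 [ 0.5885 -0.1274  0.0558] [-3.141e+00  1.000e-04  1.205e+00] [0.42 0.71 0.33] 0.996
3.85 [ 0.5895 -0.1277  0.0568] [ 3.1399e+00 -1.0000e-04  1.2050e+00] [ 0.26 -0.65  0.16] 0.996
(array([ 0.58806151, -0.12480067]), array([282.54199773, 225.10556186]), np.uint64(8810), 8799.160317833419)
```

View pics/w4.png

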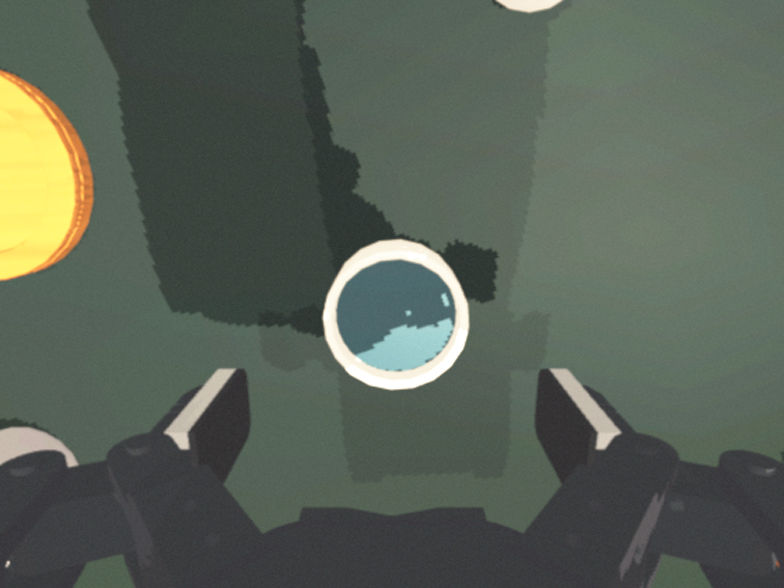

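View pics/s4c.png

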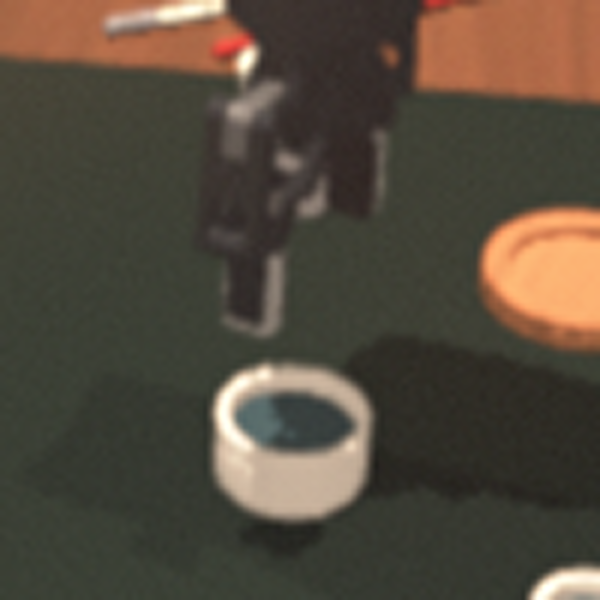

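>>> carry_out(
  commands=[
    {"offset": [-0.001,0.0025,-0.02],"turn": 0,"grip": 0.085},
    {"offset": [0,0,-0.02],"turn": 0,"grip": 0.085},
    {"offset": [0,0,-0.015],"turn": 0,"grip": 0.085},
    {"offset": [0,0,-0.01],"turn": 0,"grip": 0.085},
    {"offset": [0,0,-0.005],"turn": 0,"grip": 0.085},
    {"offset": [0,0,0],"turn": 0,"grip": 0.085},
  ],
)

```text
clock: 4.5
position: [0.5874, -0.1248, -0.0146]
tool_rot: [-3.141, 0.0, 1.205]
ft_force: [-0.2, 0.1, 0.7]
opening: 0.996
```

```bash
python3 look.py wrist w5; python3 look.py side s5; python3 -c "
from h import *
import pickle
f,s=pickle.load(open('s5.pkl','rb'))
save(f['image'][110:210,250:350],'s5c',6)
"
```

```text
4.5 [ 0.5874 -0.1248 -0.0146] [-3.141  0.     1.205] [-0.18  0.08  0.69] 0.996
4.55 [ 0.5879 -0.125  -0.014 ] [ 3.1413 -0.      1.2049] [-1.23  0.46  0.88] 0.996
```

View pics/w5.png

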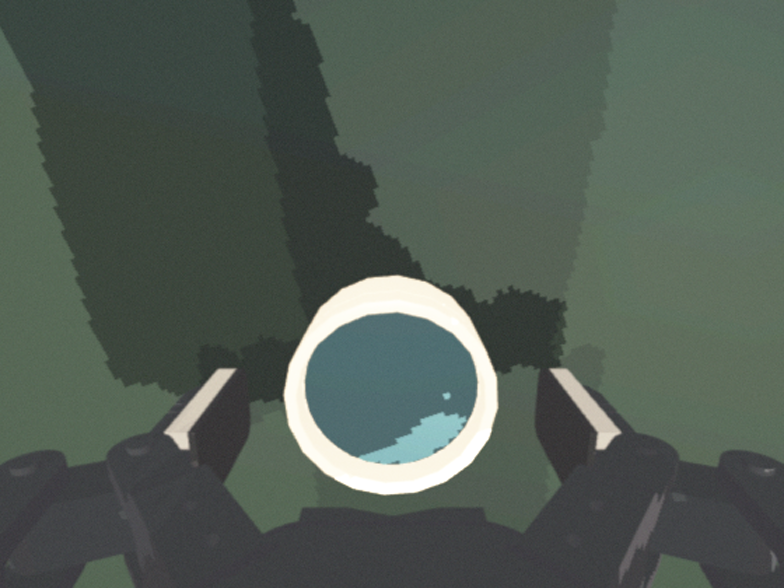

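View pics/s5c.png

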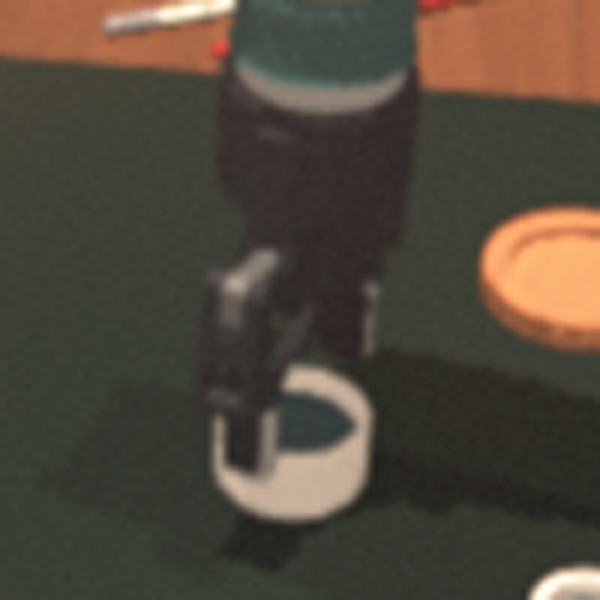

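>>> carry_out(
  commands=[
    {"offset": [0,0,-0.007],"turn": 0,"grip": 0.085},
    {"offset": [0,0,-0.007],"turn": 0,"grip": 0.085},
    {"offset": [0,0,0],"turn": 0,"grip": 0.085},
    {"offset": [0,0,0],"turn": 0,"grip": 0.06},
    {"offset": [0,0,0],"turn": 0,"grip": 0.055},
    {"offset": [0,0,0],"turn": 0,"grip": 0.05},
    {"offset": [0,0,0],"turn": 0,"grip": 0.05},
  ],
  grip_force=40,
)

```text
clock: 5.3
position: [0.588, -0.1251, -0.0278]
tool_rot: [3.141, 0.0, 1.205]
ft_force: [-0.9, -0.8, 1.9]
opening: 0.725
```

```bash
python3 look.py wrist w6; python3 look.py side s6; python3 -c "
from h import *
import pickle
f,s=pickle.load(open('s6.pkl','rb'))
save(f['image'][110:210,250:350],'s6c',6)
"
```

```text
5.3 [ 0.588  -0.1251 -0.0278] [3.1408e+00 2.0000e-04 1.2050e+00] [-0.94 -0.79  1.93] 0.725
5.35 [ 0.588  -0.1251 -0.0279] [3.1408e+00 2.0000e-04 1.2050e+00] [-0.87 -0.43  3.96] 0.727
```

View pics/w6.png

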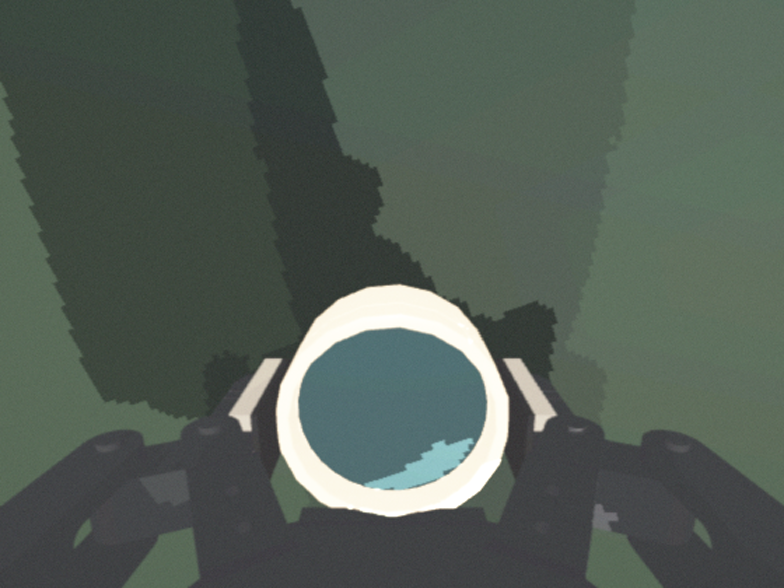

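View pics/s6c.png

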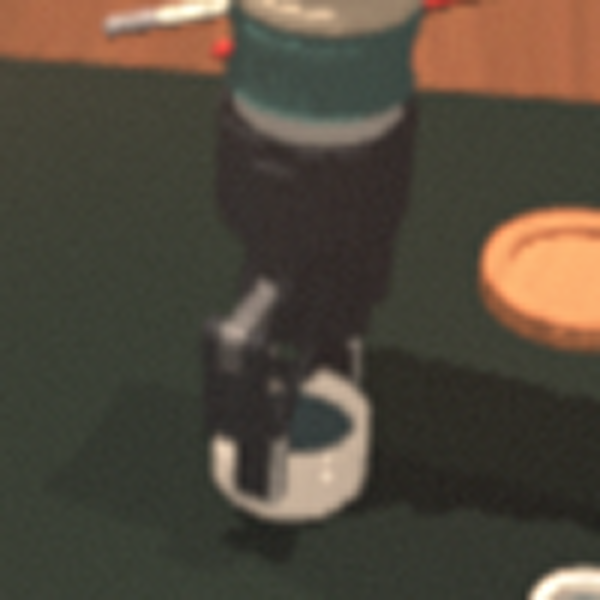

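>>> carry_out(
  commands=[
    {"offset": [0,0,0],"turn": 0,"grip": 0.05},
    {"offset": [0,0,0],"turn": 0,"grip": 0.05},
    {"offset": [0,0,0.005],"turn": 0,"grip": 0.05},
    {"offset": [0,0,0.01],"turn": 0,"grip": 0.05},
    {"offset": [0,0,0.015],"turn": 0,"grip": 0.05},
    {"offset": [0,0,0.02],"turn": 0,"grip": 0.05},
    {"offset": [0,0,0],"turn": 0,"grip": 0.05},
  ],
)

```text
clock: 6.1
position: [0.5908, -0.1258, 0.0255]
tool_rot: [3.135, -0.0, 1.205]
ft_force: [2.1, -0.3, -0.9]
opening: 0.726
```

```bash
python3 look.py wrist w7; python3 look.py side s7; python3 -c "
from h import *
import pickle
f,s=pickle.load(open('s7.pkl','rb'))
save(f['image'][90:190,250:350],'s7c',6)
"
```

```text
6.1 [ 0.5908 -0.1258  0.0255] [ 3.1347e+00 -5.0000e-04  1.2051e+00] [ 2.06 -0.31 -0.92] 0.726
6.15 [ 0.5897 -0.1255  0.024 ] [ 3.1368e+00 -3.0000e-04  1.2051e+00] [ 1.05  1.04 -2.75] 0.733
```

View pics/w7.png

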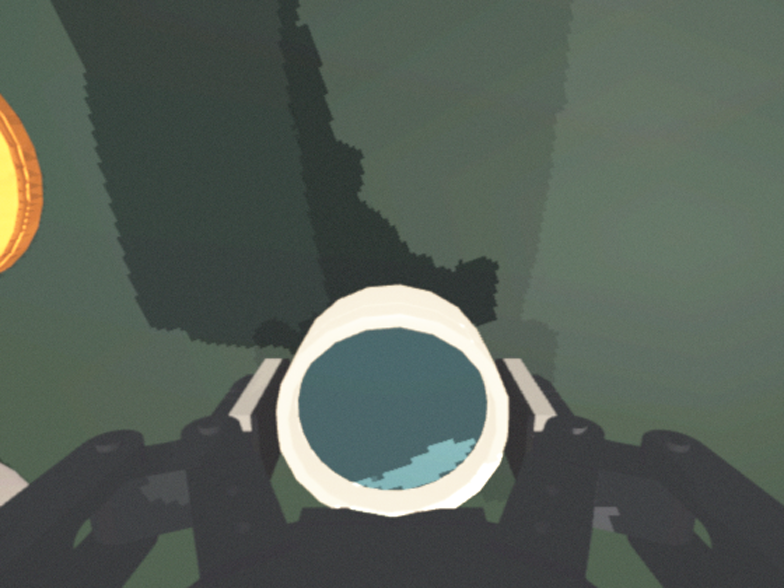

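View pics/s7c.png

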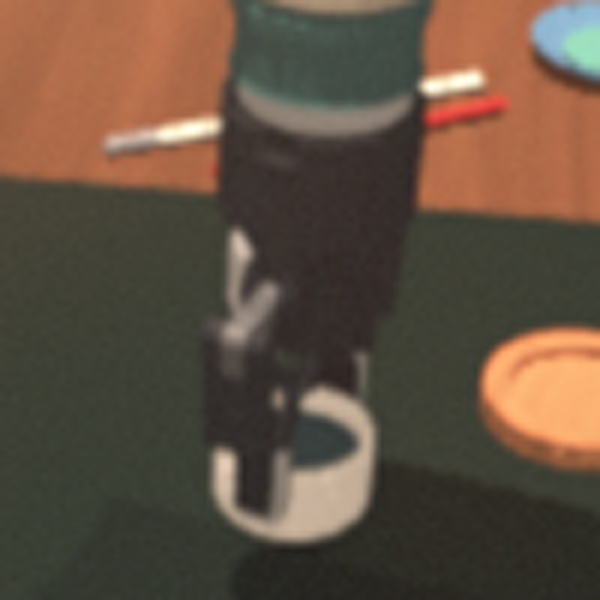

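>>> carry_out(
  commands=[
    {"offset": [0,0,0.02],"turn": 0,"grip": 0.05},
    {"offset": [-0.01,-0.012,0.02],"turn": 0,"grip": 0.05},
    {"offset": [-0.025,-0.03,0.01],"turn": 0,"grip": 0.05},
    {"offset": [-0.025,-0.032,0],"turn": 0,"grip": 0.05},
    {"offset": [-0.025,-0.032,0],"turn": 0,"grip": 0.05},
    {"offset": [-0.025,-0.03,0],"turn": 0,"grip": 0.05},
    {"offset": [-0.015,-0.02,0],"turn": 0,"grip": 0.05},
    {"offset": [0,0,0],"turn": 0,"grip": 0.05},
  ],
)

```text
clock: 7.0
position: [0.46, -0.2825, 0.0706]
tool_rot: [-3.139, 0.0, 1.201]
ft_force: [1.3, 0.3, -1.5]
opening: 0.728
```

>>> carry_out(
  commands=[
    {"offset": [0,0,0],"turn": 0,"grip": 0.05},
    {"offset": [0,0,0],"turn": 0,"grip": 0.05},
  ],
)

```text
clock: 7.2
position: [0.4626, -0.28, 0.0711]
tool_rot: [-3.141, -0.001, 1.206]
ft_force: [-0.4, 0.2, -1.7]
opening: 0.728
```

```bash
python3 look.py wrist w8; python3 look.py side s8;python3 look.py top t8; python3 -c "
from h import *
import pickle
f,s=pickle.load(open('s8.pkl','rb'))
save(f['image'][80:180,290:410],'s8c',6)
"
```

```text
7.2 [ 0.4626 -0.28    0.0711] [-3.1406e+00 -8.0000e-04  1.2057e+00] [-0.39  0.18 -1.69] 0.728
7.25 [ 0.4628 -0.2799  0.0713] [-3.1409e+00 -6.0000e-04  1.2063e+00] [-0.18  0.36 -2.29] 0.728
7.3 [ 0.4629 -0.2799  0.0714] [-3.1410e+00 -4.0000e-04  1.2066e+00] [-0.89 -0.01 -1.72] 0.728
```

View pics/w8.png

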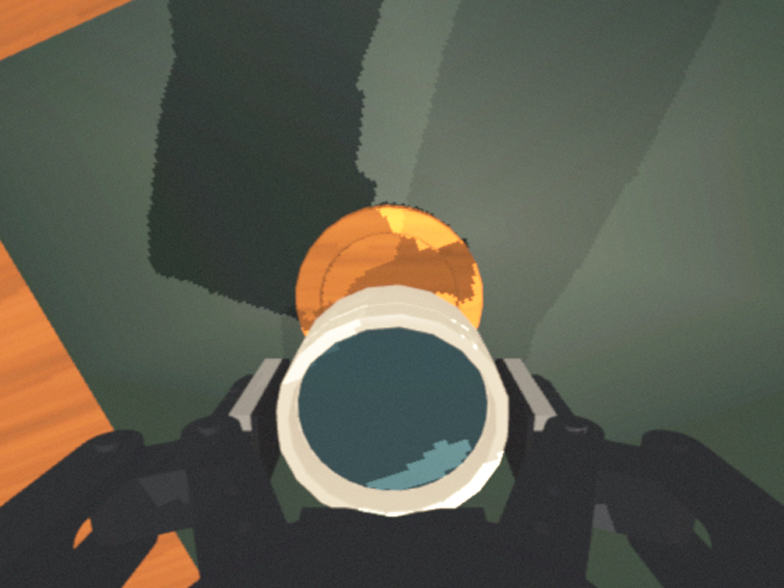

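View pics/s8c.png

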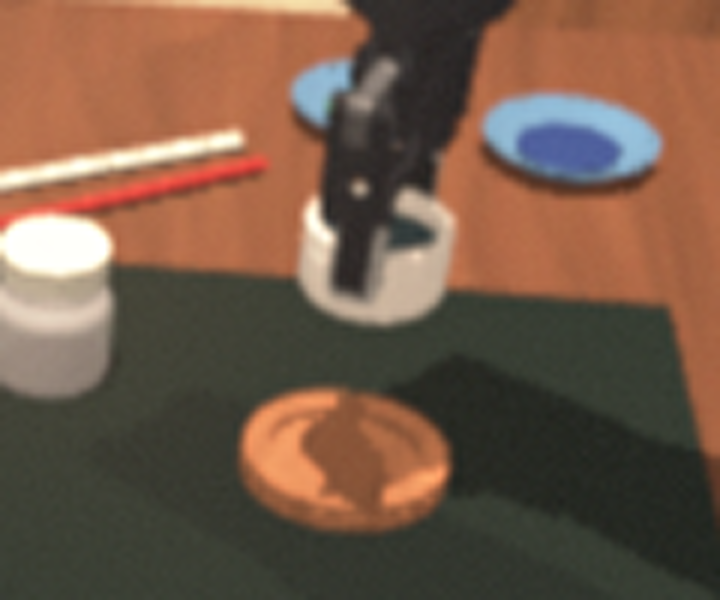

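View pics/t8.png

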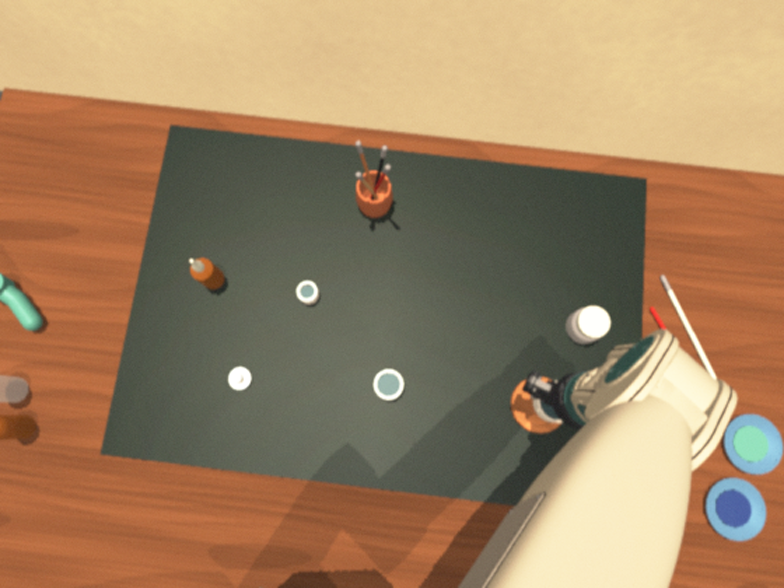

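```bash
cat >> h.py <<'E'
def fithull(f,pts,pr,x0,st=None):
    from scipy.optimize import least_squares
    def res(p):
        h=hull(f,p[0],p[1],pr,st).astype(np.float32).reshape(-1,1,2)
        return [cv2.pointPolygonTest(h,(float(a),float(b)),True) for a,b in pts]
    s=least_squares(res,x0,diff_step=1e-3,loss='soft_l1'); return s.x,np.abs(s.fun).mean()
E
python3 - <<'E'
from h import *
import pickle
f,st=pickle.load(open('w8.pkl','rb')); im=f['image'].astype(int)
print(locate(f,'large',(280,290),90,st,dz=st['position'][2]+.028))
m=((im[...,0]>im[...,2]+45)).astype(np.uint8); m[:, :190]=0; m[:,370:]=0; m[235:]=0; m[:130]=0
cs,_=cv2.findContours(m,cv2.RETR_EXTERNAL,cv2.CHAIN_APPROX_NONE); c=max(cs,key=cv2.contourArea)[:,0]
# keep outer arc above v=205
p=[(a,b) for a,b in c if b<212]; 
print(len(p),min(a for a,b in p),max(a for a,b in p),min(b for a,b in p))
print(fithull(f,p,PR['stand'],[.4625,-.2806],st))
E
```

```text
(array([ 0.46184221, -0.27895198]), array([280.1439317 , 289.20013844]), np.uint64(21670), 22905.039457210223)
249 211 345 146
(array([ 0.46259892, -0.28104383]), np.float64(12.660456397392709))
```

```bash
python3 - <<'E'
from h import *
import pickle
f,st=pickle.load(open('w8.pkl','rb')); im=f['image'].astype(int)
m=((im[...,0]>im[...,2]+45)); m[:, :190]=0; m[:,370:]=0; m[235:]=0; m[:130]=0
p=[(a,np.nonzero(m[:,a])[0][0]) for a in range(218,340)]+[(np.nonzero(m[b])[0][s],b) for b in range(170,208) for s in (0,-1)]
for s0 in ([.4625,-.2806],[.465,-.283]): print(fithull(f,p,PR['stand'],s0,st))
v=f['image'].copy()
for a,b in p: v[b,a]=(255,0,0)
x=fithull(f,p,PR['stand'],[.463,-.281],st)[0]
for r,z in ((.048,.014),(.035,.014)):
  for t in np.linspace(0,6.28,200):
    u=proj(f,(x[0]+r*np.cos(t),x[1]+r*np.sin(t),z),st).round().astype(int); v[u[1],u[0]]=(0,255,255)
save(v[130:250,190:370],'w8o',4)
E
```

```text
(array([ 0.46231852, -0.28089346]), np.float64(0.3036598369437263))
(array([ 0.46231858, -0.28089333]), np.float64(0.3036620926865971))
```

View pics/w8o.png

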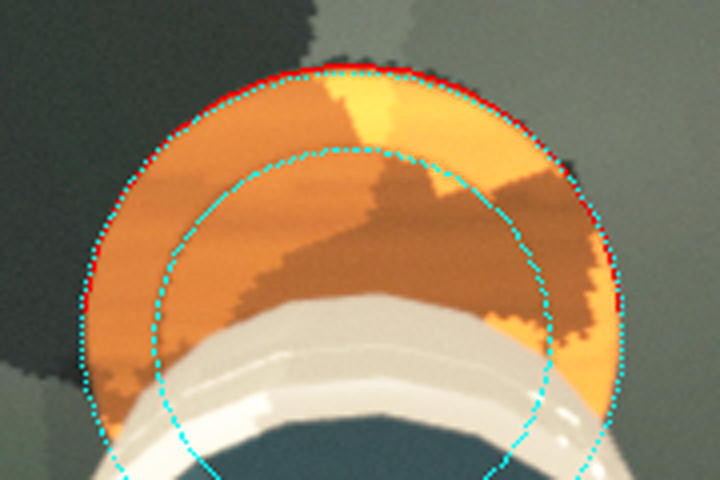

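>>> carry_out(
  commands=[
    {"offset": [0,-0.001,-0.01],"turn": 0,"grip": 0.05},
    {"offset": [0,0,-0.02],"turn": 0,"grip": 0.05},
    {"offset": [0,0,-0.02],"turn": 0,"grip": 0.05},
    {"offset": [0,0,-0.015],"turn": 0,"grip": 0.05},
    {"offset": [0,0,-0.01],"turn": 0,"grip": 0.05},
    {"offset": [0,0,0],"turn": 0,"grip": 0.05},
    {"offset": [0,0,0],"turn": 0,"grip": 0.05},
  ],
)

```text
clock: 8.05
position: [0.4628, -0.2818, -0.0033]
tool_rot: [-3.142, -0.0, 1.205]
ft_force: [0.9, -0.2, -1.6]
opening: 0.732
```

```bash
python3 look.py wrist w9; python3 look.py side s9; python3 -c "
from h import *
import pickle
f,s=pickle.load(open('s9.pkl','rb'))
save(f['image'][100:180,300:400],'s9c',7)
"
```

```text
8.05 [ 0.4628 -0.2818 -0.0033] [-3.1415 -0.      1.2053] [ 0.85 -0.15 -1.62] 0.732
8.1 [ 0.4632 -0.2822 -0.0027] [3.1404e+00 4.0000e-04 1.2052e+00] [ 0.85 -0.28 -2.1 ] 0.728
```

View pics/w9.png

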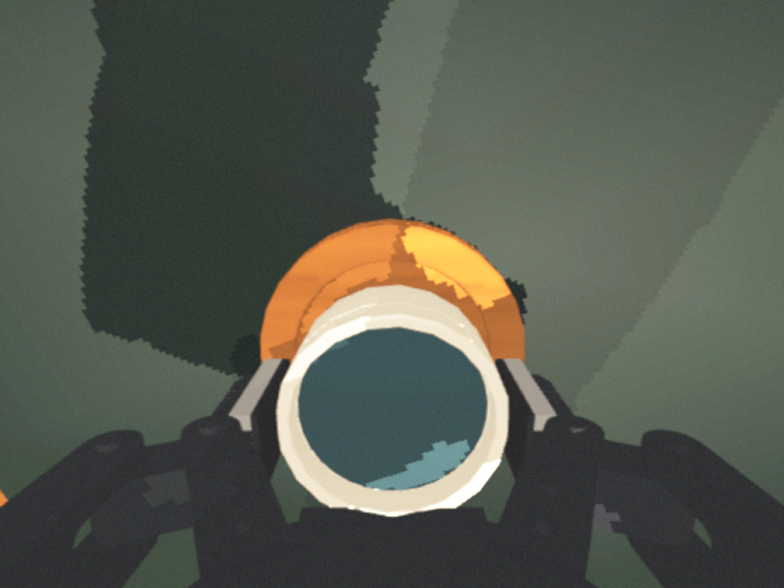

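View pics/s9c.png

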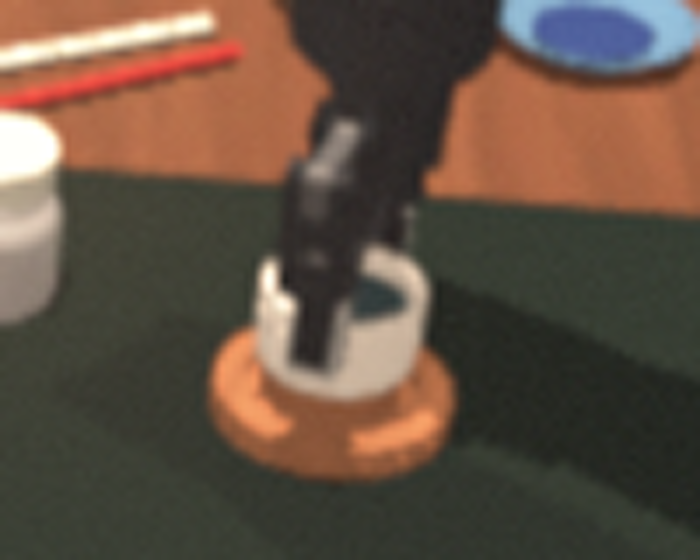

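```bash
python3 - <<'E'
from h import *
import pickle
f,st=pickle.load(open('w9.pkl','rb')); im=f['image'].astype(int)
m=((im[...,0]>im[...,2]+45)); m[:, :150]=0; m[:,400:]=0; m[256:]=0; m[:130]=0
p=[(a,np.nonzero(m[:,a])[0][0]) for a in range(200,360)]
print(fithull(f,p,PR['stand'],[.463,-.281],st))
w=im.min(2)>140; 
q=[(a,np.nonzero(w[190:300,a])[0][0]+190) for a in range(225,340)]
dz=st['position'][2]+.028
print(fithull(f,q,[(r,z+dz) for r,z in PR['large']],[.463,-.281],st))
f,st=pickle.load(open('w6.pkl','rb')); im=f['image'].astype(int)
w=im.min(2)>140; 
q=[(a,np.nonzero(w[190:300,a])[0][0]+190) for a in range(225,340)]
dz=0; print(st['position'],fithull(f,q,[(r,z+dz) for r,z in PR['large']],[.588,-.125],st))
E
```

```text
(array([ 0.46214137, -0.28083334]), np.float64(0.28914629033452544))
(array([ 0.46370913, -0.28149602]), np.float64(0.288503204325759))
[ 0.58796509 -0.12506896 -0.02784451] (array([ 0.58877667, -0.12465475]), np.float64(0.31732844243037633))
```

>>> carry_out(
  commands=[
    {"offset": [-0.0015,0.0007,-0.004],"turn": 0,"grip": 0.05},
    {"offset": [0,0,-0.004],"turn": 0,"grip": 0.05},
    {"offset": [0,0,-0.003],"turn": 0,"grip": 0.05},
    {"offset": [0,0,-0.002],"turn": 0,"grip": 0.05},
    {"offset": [0,0,-0.001],"turn": 0,"grip": 0.05},
    {"offset": [0,0,0],"turn": 0,"grip": 0.05},
    {"offset": [0,0,0],"turn": 0,"grip": 0.05},
  ],
)

```text
clock: 8.85
position: [0.4611, -0.2812, -0.0173]
tool_rot: [3.142, -0.0, 1.205]
ft_force: [0.1, -0.3, -0.6]
opening: 0.73
```

```bash
python3 look.py wrist w10; python3 look.py side s10; python3 -c "
from h import *
import pickle
f,s=pickle.load(open('s10.pkl','rb'))
save(f['image'][100:180,300:400],'s10c',7)
"
```

```text
8.85 [ 0.4611 -0.2812 -0.0173] [ 3.1415 -0.      1.205 ] [ 0.14 -0.31 -0.63] 0.73
8.9 [ 0.4612 -0.2813 -0.0172] [3.1414e+00 1.0000e-04 1.2050e+00] [-0.5   0.39 -2.01] 0.727
```

View pics/s10c.png

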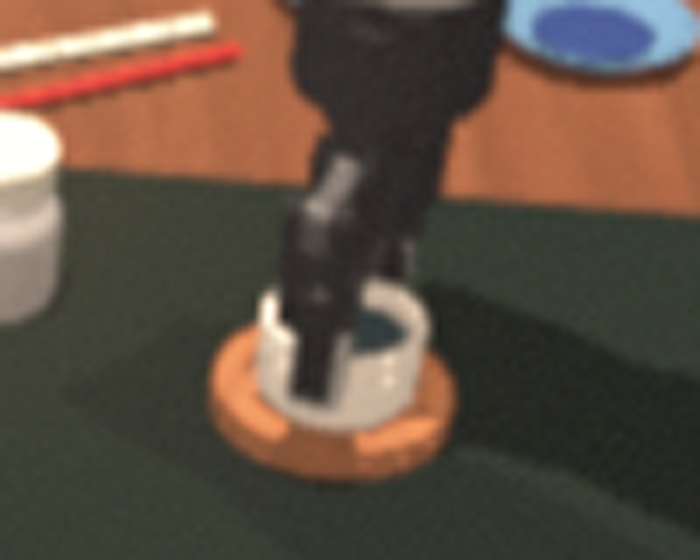

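Going in; 3 mm more, watching force.

>>> carry_out(
  commands=[
    {"offset": [0,0,-0.001],"turn": 0,"grip": 0.05},
    {"offset": [0,0,-0.001],"turn": 0,"grip": 0.05},
    {"offset": [0,0,-0.0007],"turn": 0,"grip": 0.05},
    {"offset": [0,0,0],"turn": 0,"grip": 0.05},
  ],
)

```text
clock: 9.35
position: [0.4611, -0.2812, -0.0198]
tool_rot: [3.142, 0.0, 1.205]
ft_force: [-0.3, 1.1, -0.2]
opening: 0.727
```

```bash
python3 -c "
from h import *
s=manip.state();print(s['position'],s['ft_force'],s['clock'])"
```

```text
[ 0.46108712 -0.28116621 -0.01983129] [-0.26431856  1.14876604 -0.24894011] 9.35
```

>>> carry_out(
  commands=[
    {"offset": [0,0,-0.0005],"turn": 0,"grip": 0.05},
    {"offset": [0,0,-0.0005],"turn": 0,"grip": 0.05},
    {"offset": [0,0,0],"turn": 0,"grip": 0.05},
  ],
)

```text
clock: 9.65
position: [0.4611, -0.2812, -0.0199]
tool_rot: [3.142, 0.0, 1.205]
ft_force: [-2.7, 1.2, 7.3]
opening: 0.728
```

```bash
python3 look.py side s11; python3 look.py wrist w11; python3 -c "
from h import *
import pickle
f,s=pickle.load(open('s11.pkl','rb'))
save(f['image'][100:180,300:400],'s11c',7)
f,st=pickle.load(open('w11.pkl','rb')); im=f['image'].astype(int)
m=((im[...,0]>im[...,2]+45)); m[:, :150]=0; m[:,400:]=0; m[256:]=0; m[:130]=0
p=[(a,np.nonzero(m[:,a])[0][0]) for a in range(200,360)]
print(fithull(f,p,PR['stand'],[.463,-.281],st))
w=im.min(2)>140; 
q=[(a,np.nonzero(w[190:300,a])[0][0]+190) for a in range(225,340)]
dz=.008
print(fithull(f,q,[(r,z+dz) for r,z in [(.032,.006),(.032,.034)]],[.463,-.281],st))
"
```

```text
9.65 [ 0.4611 -0.2812 -0.0199] [3.1416e+00 1.0000e-04 1.2050e+00] [-2.73  1.2   7.3 ] 0.728
9.7 [ 0.4611 -0.2812 -0.0199] [3.1415e+00 2.0000e-04 1.2050e+00] [-2.97  2.03  7.73] 0.728
(array([ 0.46210585, -0.28088583]), np.float64(0.27978414480777325))
(array([ 0.46141235, -0.28063978]), np.float64(0.34591574777333733))
```

View pics/w11.png

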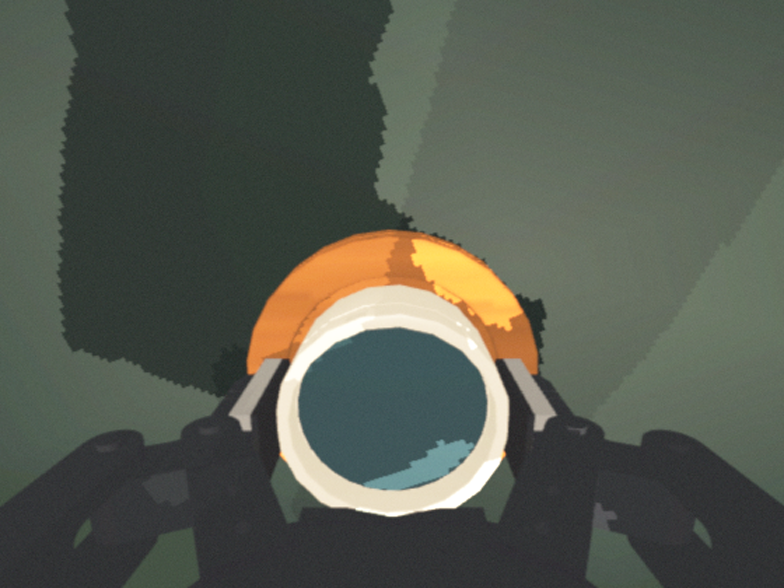

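>>> carry_out(
  commands=[
    {"offset": [0,0,0.001],"turn": 0,"grip": 0.07},
    {"offset": [0,0,0],"turn": 0,"grip": 0.08},
    {"offset": [0,0,0],"turn": 0,"grip": 0.085},
    {"offset": [0,0,0],"turn": 0,"grip": 0.085},
    {"offset": [0,0,0.01],"turn": 0,"grip": 0.085},
    {"offset": [0,0,0.025],"turn": 0,"grip": 0.085},
    {"offset": [0,0,0.04],"turn": 0,"grip": 0.085},
    {"offset": [0,0,0.04],"turn": 0,"grip": 0.085},
  ],
)

```text
clock: 10.55
position: [0.4604, -0.2807, 0.0962]
tool_rot: [-3.14, -0.0, 1.205]
ft_force: [0.5, -0.9, -0.3]
opening: 0.994
```

>>> carry_out(
  commands=[
    {"offset": [0,0,0.02],"turn": 0,"grip": 0.085},
    {"offset": [0,0,0],"turn": 0,"grip": 0.085},
    {"offset": [0,0,0],"turn": 0,"grip": 0.085},
  ],
)

```text
clock: 10.85
position: [0.4612, -0.2813, 0.1155]
tool_rot: [3.141, 0.0, 1.205]
ft_force: [0.6, 0.5, -0.5]
opening: 0.993
```

```bash
python3 look.py wrist w12; python3 -c "
from h import *
import pickle
f,st=pickle.load(open('w12.pkl','rb'));print(locate(f,'large',(280,225),75,st,dz=.008)); print(locate(f,'stand',(280,225),110,st))"
```

```text
10.85 [ 0.4612 -0.2813  0.1155] [3.1405e+00 4.0000e-04 1.2050e+00] [ 0.62  0.46 -0.52] 0.993
(array([ 0.46161451, -0.2805742 ]), array([280.22648386, 206.47014925]), np.uint64(5762), 5763.320586151443)
(array([ 0.46158367, -0.28058616]), array([280.19758025, 198.19992194]), np.uint64(10249), 10210.808110988582)
```

View pics/w12.png

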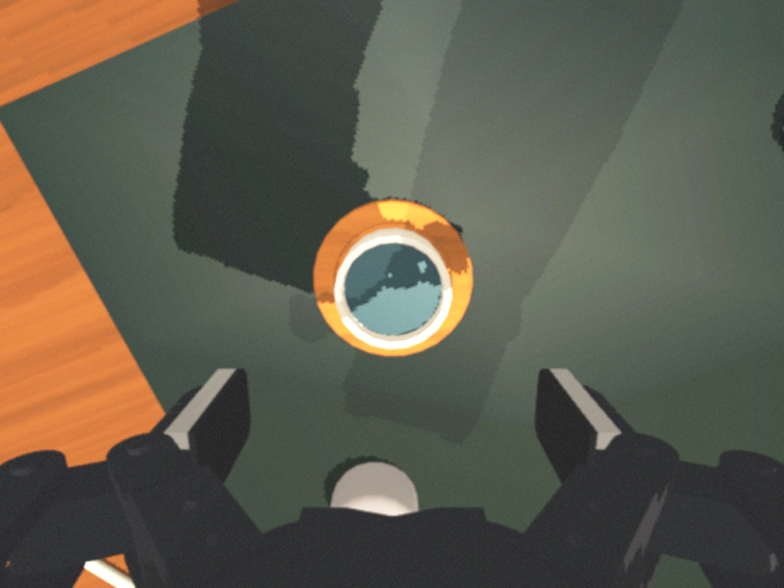

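>>> carry_out(
  commands=[
    {"offset": [0.001,0.03,0],"turn": 0,"grip": 0.085},
    {"offset": [0.001,0.045,0],"turn": 0,"grip": 0.085},
    {"offset": [0.001,0.045,0],"turn": 0,"grip": 0.085},
    {"offset": [0.001,0.045,0],"turn": 0,"grip": 0.085},
    {"offset": [0,0.045,0],"turn": 0,"grip": 0.085},
    {"offset": [0,0.035,0],"turn": 0,"grip": 0.085},
    {"offset": [0,0.015,0],"turn": 0,"grip": 0.085},
    {"offset": [0,0,0],"turn": 0,"grip": 0.085},
  ],
)

```text
clock: 11.7
position: [0.4629, -0.019, 0.113]
tool_rot: [-3.137, 0.001, 1.209]
ft_force: [0.2, -0.6, 0.3]
opening: 0.997
```

>>> carry_out(
  commands=[
    {"offset": [0,0,-0.02],"turn": 0,"grip": 0.085},
    {"offset": [0,0,-0.02],"turn": 0,"grip": 0.085},
    {"offset": [0,0,0],"turn": 0,"grip": 0.085},
    {"offset": [0,0,0],"turn": 0,"grip": 0.085},
  ],
)

```text
clock: 12.1
position: [0.464, -0.0217, 0.0741]
tool_rot: [-3.139, 0.001, 1.204]
ft_force: [-0.1, 0.1, -0.2]
opening: 0.998
```

```bash
python3 look.py wrist w13; python3 -c "
from h import *
import pickle
f,st=pickle.load(open('w13.pkl','rb'));print(locate(f,'middle',(280,225),75,st))"
```

```text
12.1 [ 0.464  -0.0217  0.0741] [-3.1389e+00  7.0000e-04  1.2041e+00] [-0.13  0.07 -0.22] 0.998
(array([ 0.4644597 , -0.01697287]), array([285.7676619 , 217.20206056]), np.uint64(4756), 4748.819201892009)
```

View pics/w13.png

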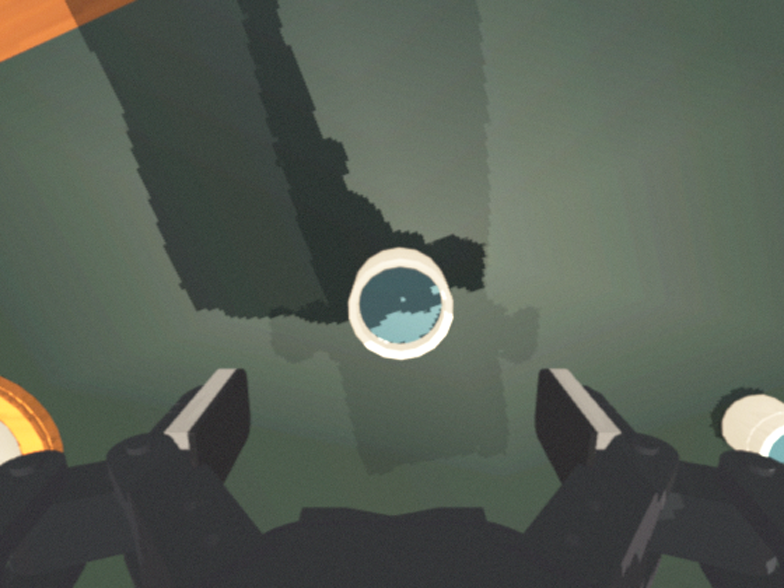

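>>> carry_out(
  commands=[
    {"offset": [0,0.004,-0.02],"turn": 0,"grip": 0.085},
    {"offset": [0,0,-0.025],"turn": 0,"grip": 0.085},
    {"offset": [0,0,-0.02],"turn": 0,"grip": 0.085},
    {"offset": [0,0,-0.015],"turn": 0,"grip": 0.085},
    {"offset": [0,0,-0.01],"turn": 0,"grip": 0.085},
    {"offset": [0,0,-0.008],"turn": 0,"grip": 0.085},
    {"offset": [0,0,0],"turn": 0,"grip": 0.085},
  ],
)

```text
clock: 12.85
position: [0.4649, -0.0173, -0.0233]
tool_rot: [-3.141, 0.0, 1.205]
ft_force: [-0.9, -0.1, -0.0]
opening: 0.993
```

>>> carry_out(
  commands=[
    {"offset": [0,0,0],"turn": 0,"grip": 0.065},
    {"offset": [0,0,0],"turn": 0,"grip": 0.055},
    {"offset": [0,0,0],"turn": 0,"grip": 0.045},
    {"offset": [0,0,0],"turn": 0,"grip": 0.035},
    {"offset": [0,0,0],"turn": 0,"grip": 0.035},
    {"offset": [0,0,0],"turn": 0,"grip": 0.035},
    {"offset": [0,0,0],"turn": 0,"grip": 0.035},
  ],
)

```text
clock: 13.55
position: [0.466, -0.0175, -0.0219]
tool_rot: [3.14, 0.0, 1.205]
ft_force: [-0.2, 0.0, 5.7]
opening: 0.568
```

```bash
python3 look.py wrist w14; python3 look.py side s14;  python3 -c "
from h import *
import pickle
f,s=pickle.load(open('s14.pkl','rb'))
save(f['image'][150:250,290:410],'s14c',6)
f,st=pickle.load(open('w14.pkl','rb')); im=f['image'].astype(int)
w=im.min(2)>140; 
q=[(a,np.nonzero(w[190:320,a])[0][0]+190) for a in range(235,330)]
print(fithull(f,q,PR['middle'],[.4645,-.017],st))
"
```

```text
13.55 [ 0.466  -0.0175 -0.0219] [3.1398e+00 1.0000e-04 1.2051e+00] [-0.23  0.04  5.68] 0.568
13.6 [ 0.466  -0.0175 -0.0218] [3.1398e+00 2.0000e-04 1.2051e+00] [-1.38  0.27  5.13] 0.572
(array([ 0.46487202, -0.01630503]), np.float64(0.25528347654363104))
```

View pics/w14.png

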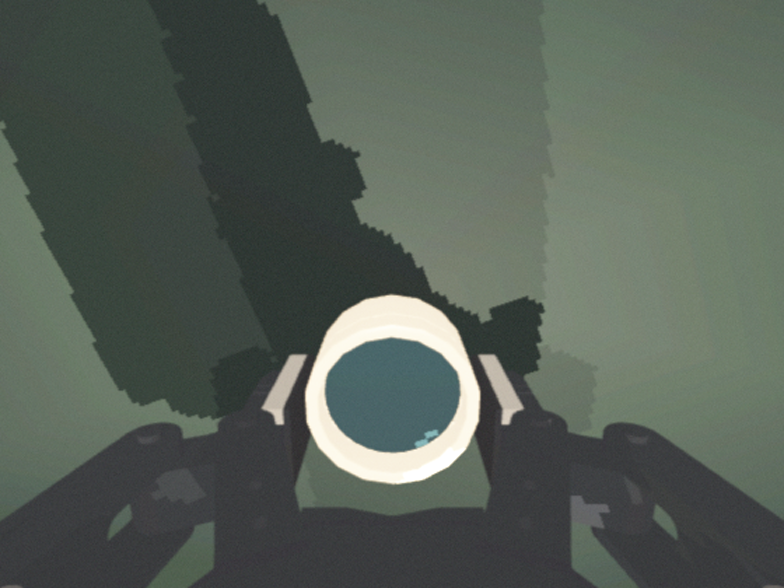

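View pics/s14c.png

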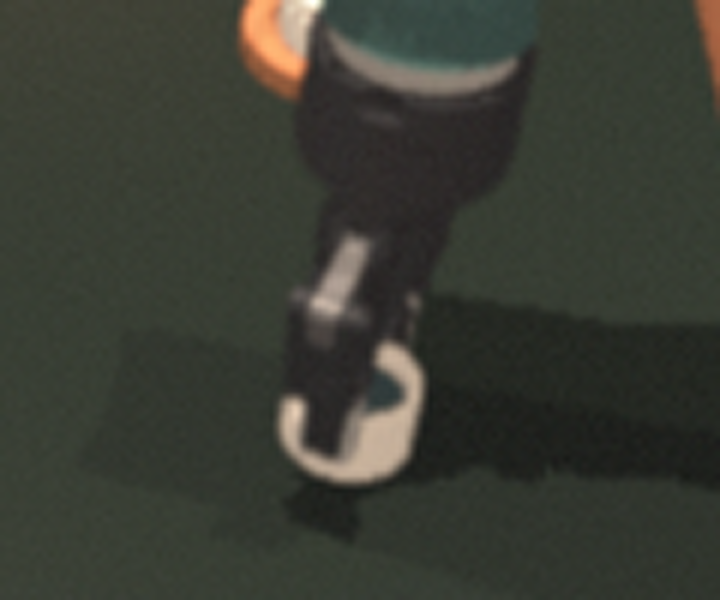

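>>> carry_out(
  commands=[
    {"offset": [0,0,0.01],"turn": 0,"grip": 0.035},
    {"offset": [0,0,0.025],"turn": 0,"grip": 0.035},
    {"offset": [0,0,0.03],"turn": 0,"grip": 0.035},
    {"offset": [0,-0.015,0.025],"turn": 0,"grip": 0.035},
    {"offset": [-0.001,-0.035,0.007],"turn": 0,"grip": 0.035},
    {"offset": [-0.001,-0.045,0],"turn": 0,"grip": 0.035},
    {"offset": [-0.001,-0.045,0],"turn": 0,"grip": 0.035},
    {"offset": [-0.0005,-0.045,0],"turn": 0,"grip": 0.035},
  ],
)

```text
clock: 14.45
position: [0.4614, -0.2036, 0.0749]
tool_rot: [3.141, -0.0, 1.206]
ft_force: [0.5, 0.8, -0.8]
opening: 0.572
```

>>> carry_out(
  commands=[
    {"offset": [0,-0.04,0],"turn": 0,"grip": 0.035},
    {"offset": [0,-0.028,0],"turn": 0,"grip": 0.035},
    {"offset": [0,-0.011,0],"turn": 0,"grip": 0.035},
    {"offset": [0,0,0],"turn": 0,"grip": 0.035},
    {"offset": [0,0,0],"turn": 0,"grip": 0.035},
    {"offset": [0,0,0],"turn": 0,"grip": 0.035},
  ],
)

```text
clock: 15.05
position: [0.4612, -0.2793, 0.0738]
tool_rot: [-3.14, -0.001, 1.207]
ft_force: [0.5, -0.6, -1.6]
opening: 0.569
```

```bash
python3 look.py wrist w15; python3 look.py side s15;  python3 -c "
from h import *
import pickle
f,s=pickle.load(open('s15.pkl','rb'))
save(f['image'][80:180,290:410],'s15c',6)
"
```

```text
15.05 [ 0.4612 -0.2793  0.0738] [-3.1404e+00 -8.0000e-04  1.2066e+00] [ 0.45 -0.57 -1.58] 0.569
15.1 [ 0.4613 -0.2794  0.0739] [-3.1406e+00 -7.0000e-04  1.2067e+00] [ 0.76  0.34 -1.49] 0.566
```

View pics/w15.png

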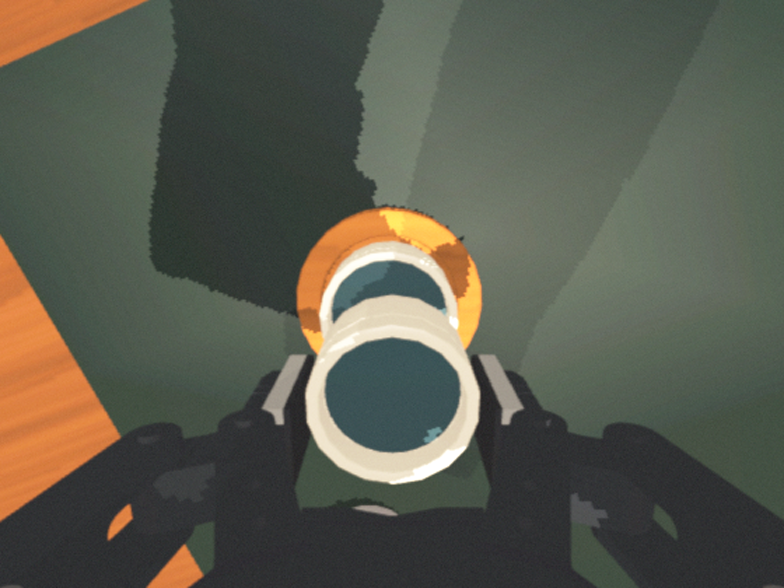

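View pics/s15c.png

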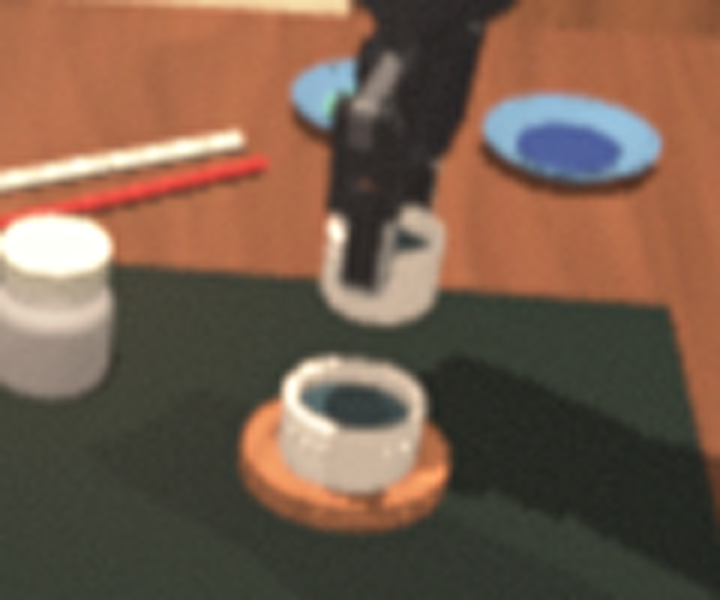

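```bash
cat > rel.py <<'E'
from h import *
import pickle,sys
def rel(n,piece,zoff,c0=(.4616,-.2806),ur=None):
    f,st=pickle.load(open(n+'.pkl','rb')); im=f['image'].astype(int)
    m=((im[...,0]>im[...,2]+45)); m[:, :150]=0; m[:,400:]=0; m[256:]=0; m[:130]=0
    us=np.unique(np.nonzero(m)[1]); lab=cv2.connectedComponents(m.astype(np.uint8))[1]
    k=np.bincount(lab[lab>0]).argmax(); m=lab==k
    us=np.nonzero(m.any(0))[0]; w=us[-1]-us[0]; lo,hi=int(us[0]+.12*w),int(us[-1]-.12*w)
    p=[(a,np.nonzero(m[:,a])[0][0]) for a in range(lo,hi)]
    print('stand',fithull(f,p,PR['stand'],c0,st))
    if piece:
        dz=st['position'][2]+zoff; pr=[(r,z+dz) for r,z in PR[piece]]
        h=hull(f,*st['position'][:2],pr,st); vmin=h[:,1].min(); u0,u1=h[:,0].min(),h[:,0].max()
        wm=im.min(2)>135; q=[]
        v=im.copy().astype(np.uint8)
        for a in range(int(u0+.12*(u1-u0)),int(u1-.12*(u1-u0))):
            pa=[cv2.pointPolygonTest(h.reshape(-1,1,2).astype(np.float32),(float(a),float(b)),True) for b in range(int(vmin)-8,int(vmin)+60)]
            # search near predicted top boundary for strongest vertical edge
            b0=int(vmin)-8+int(np.nonzero(np.array(pa)>0)[0][0])
            seg=cv2.GaussianBlur(im.min(2).astype(np.float32),(3,3),0)[b0-8:b0+9,a]; 
            b=b0-8+int(np.argmax(np.diff(seg)))+.5
            q.append((a,b)); v[int(b),a]=(255,0,0)
        print(piece,fithull(f,q,pr,st['position'][:2],st),'tool',st['position'].round(4))
        save(v[int(vmin)-60:int(vmin)+90,190:370],n+'o',4)
rel(sys.argv[1],sys.argv[2],float(sys.argv[3]))
E
python3 rel.py w15 middle .0219; python3 rel.py w14 middle .0219
```

```text
stand (array([ 0.46227321, -0.280961  ]), np.float64(0.2467506012242387))
middle (array([ 0.45987071, -0.27794118]), np.float64(0.7342568554501512)) tool [ 0.4612 -0.2793  0.0738]Traceback (most recent call last):
  File "rel.py", line 25, in <module>
    rel(sys.argv[1],sys.argv[2],float(sys.argv[3]))
    ~~~^^^^^^^^^^^^^^^^^^^^^^^^^^^^^^^^^^^^^^^^^^^^
  File "rel.py", line 7, in rel
    k=np.bincount(lab[lab>0]).argmax(); m=lab==k
ValueError: attempt to get argmax of an empty sequence
```

View pics/w15o.png

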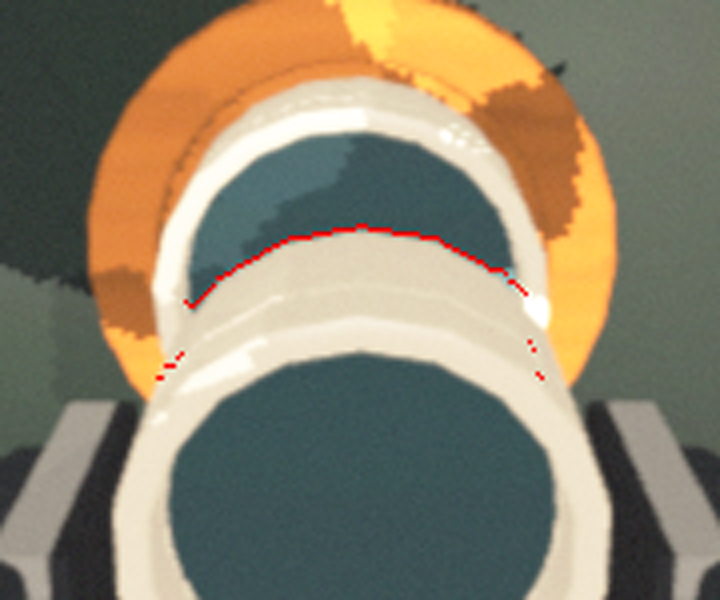

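>>> carry_out(
  commands=[
    {"offset": [0.002,-0.003,-0.01],"turn": 0,"grip": 0.035},
    {"offset": [0,0,-0.015],"turn": 0,"grip": 0.035},
    {"offset": [0,0,-0.012],"turn": 0,"grip": 0.035},
    {"offset": [0,0,-0.008],"turn": 0,"grip": 0.035},
    {"offset": [0,0,0],"turn": 0,"grip": 0.035},
    {"offset": [0,0,0],"turn": 0,"grip": 0.035},
    {"offset": [0,0,0],"turn": 0,"grip": 0.035},
  ],
)

```text
clock: 15.85
position: [0.4641, -0.2846, 0.0296]
tool_rot: [3.14, 0.0, 1.205]
ft_force: [-0.7, -0.6, -1.7]
opening: 0.569
```

```bash
python3 look.py wrist w16; python3 look.py side s16; python3 rel.py w16 middle .0219; python3 -c "
from h import *
import pickle
f,s=pickle.load(open('s16.pkl','rb'))
save(f['image'][80:180,290:410],'s16c',6)
"
```

```text
15.85 [ 0.4641 -0.2846  0.0296] [3.1405e+00 3.0000e-04 1.2049e+00] [-0.71 -0.63 -1.73] 0.569
15.9 [ 0.4642 -0.2846  0.0297] [3.1402e+00 4.0000e-04 1.2050e+00] [ 0.19  0.51 -1.62] 0.568
stand (array([ 0.46222865, -0.28084156]), np.float64(0.27122697349164687))
middle (array([ 0.4627096, -0.2832504]), np.float64(0.3649133107509225)) tool [ 0.4641 -0.2846  0.0296]
```

View pics/w16o.png

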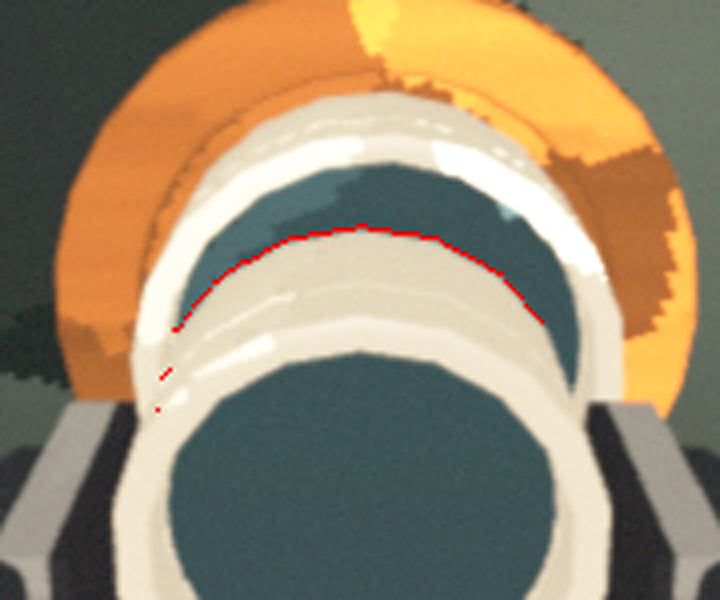

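View pics/s16c.png

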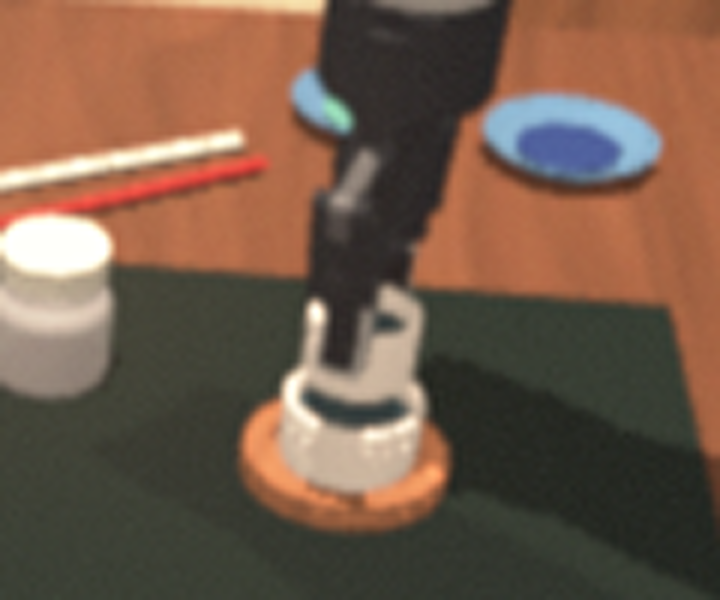

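>>> carry_out(
  commands=[
    {"offset": [-0.0006,0.0025,0],"turn": 0,"grip": 0.035},
    {"offset": [0,0,0],"turn": 0,"grip": 0.035},
    {"offset": [0,0,0],"turn": 0,"grip": 0.035},
    {"offset": [0,0,0],"turn": 0,"grip": 0.035},
  ],
)

```text
clock: 16.35
position: [0.463, -0.2817, 0.0291]
tool_rot: [3.141, 0.0, 1.205]
ft_force: [0.6, -0.6, -0.5]
opening: 0.568
```

```bash
python3 look.py wrist w17; python3 rel.py w17 middle .0219
```

```text
16.35 [ 0.463  -0.2817  0.0291] [3.1414e+00 1.0000e-04 1.2050e+00] [ 0.56 -0.57 -0.5 ] 0.568
stand (array([ 0.46222306, -0.28097883]), np.float64(0.2234455727527026))
middle (array([ 0.46162227, -0.28043771]), np.float64(0.31765981540760807)) tool [ 0.463  -0.2817  0.0291]
```

View pics/w17o.png

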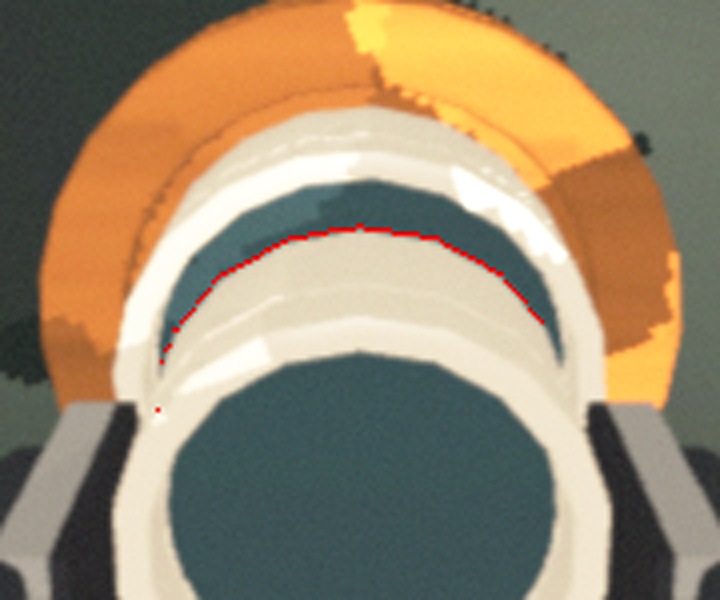

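>>> carry_out(
  commands=[
    {"offset": [0.0003,-0.0003,-0.004],"turn": 0,"grip": 0.035},
    {"offset": [0,0,-0.004],"turn": 0,"grip": 0.035},
    {"offset": [0,0,-0.004],"turn": 0,"grip": 0.035},
    {"offset": [0,0,-0.003],"turn": 0,"grip": 0.035},
    {"offset": [0,0,-0.001],"turn": 0,"grip": 0.035},
    {"offset": [0,0,0],"turn": 0,"grip": 0.035},
    {"offset": [0,0,0],"turn": 0,"grip": 0.035},
  ],
)

```text
clock: 17.1
position: [0.4633, -0.282, 0.013]
tool_rot: [3.141, 0.0, 1.205]
ft_force: [0.3, -0.3, -1.2]
opening: 0.57
```

>>> carry_out(
  commands=[
    {"offset": [0,0,-0.001],"turn": 0,"grip": 0.035},
    {"offset": [0,0,-0.001],"turn": 0,"grip": 0.035},
    {"offset": [0,0,0],"turn": 0,"grip": 0.035},
  ],
)

```text
clock: 17.4
position: [0.4632, -0.2819, 0.0109]
tool_rot: [-3.141, -0.0, 1.205]
ft_force: [-0.6, 0.3, -1.2]
opening: 0.57
```

>>> carry_out(
  commands=[
    {"offset": [0,0,-0.0007],"turn": 0,"grip": 0.035},
    {"offset": [0,0,0],"turn": 0,"grip": 0.035},
    {"offset": [0,0,-0.0007],"turn": 0,"grip": 0.035},
    {"offset": [0,0,0],"turn": 0,"grip": 0.035},
  ],
)

```text
clock: 17.8
position: [0.4633, -0.282, 0.0102]
tool_rot: [-3.142, 0.0, 1.205]
ft_force: [-2.0, 0.7, 4.7]
opening: 0.567
```

>>> carry_out(
  commands=[
    {"offset": [0,0,0.0005],"turn": 0,"grip": 0.052},
    {"offset": [0,0,0],"turn": 0,"grip": 0.06},
    {"offset": [0,0,0],"turn": 0,"grip": 0.068},
    {"offset": [0,0,0],"turn": 0,"grip": 0.075},
    {"offset": [0,0,0.01],"turn": 0,"grip": 0.075},
    {"offset": [0,0,0.025],"turn": 0,"grip": 0.085},
    {"offset": [0,0,0.04],"turn": 0,"grip": 0.085},
    {"offset": [0,0,0.04],"turn": 0,"grip": 0.085},
  ],
)

```text
clock: 18.6
position: [0.4627, -0.2815, 0.1264]
tool_rot: [-3.14, -0.0, 1.205]
ft_force: [0.7, -1.1, -0.2]
opening: 0.995
```

>>> carry_out(
  commands=[
    {"offset": [0,0,0],"turn": 0,"grip": 0.085},
    {"offset": [0,0,0],"turn": 0,"grip": 0.085},
    {"offset": [0,0,0],"turn": 0,"grip": 0.085},
  ],
)

```text
clock: 18.9
position: [0.4625, -0.2814, 0.1244]
tool_rot: [-3.14, -0.0, 1.205]
ft_force: [-1.0, 1.1, -1.0]
opening: 0.994
```

```bash
python3 look.py wrist w18; python3 look.py side s18; python3 -c "
from h import *
import pickle
f,st=pickle.load(open('w18.pkl','rb'));print(locate(f,'stand',(280,225),110,st)); save(f['image'][120:290,170:390],'w18c',3)
f,s=pickle.load(open('s18.pkl','rb'))
save(f['image'][80:180,290:410],'s18c',6)
"
```

```text
18.9 [ 0.4625 -0.2814  0.1244] [-3.1401e+00 -5.0000e-04  1.2050e+00] [-1.01  1.13 -0.96] 0.994
18.95 [ 0.4622 -0.2811  0.1239] [-3.139e+00 -8.000e-04  1.205e+00] [ 0.32 -0.11 -0.43] 0.992
(array([ 0.46169617, -0.28057681]), array([279.70499587, 194.95922791]), np.uint64(9688), 9658.997617056244)
```

View pics/w18c.png

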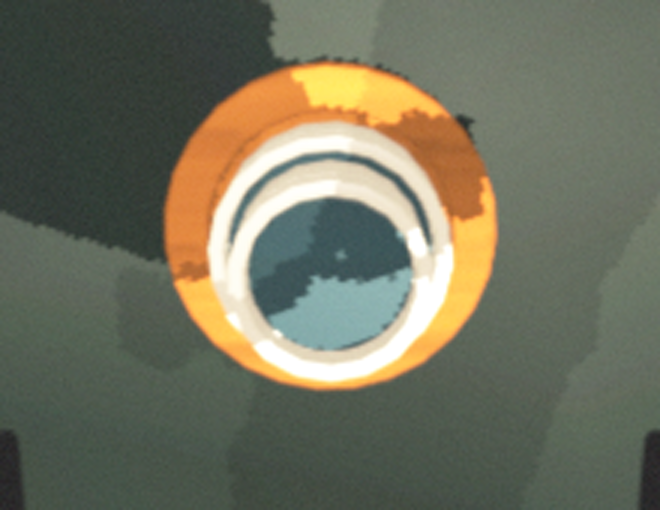

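View pics/s18c.png

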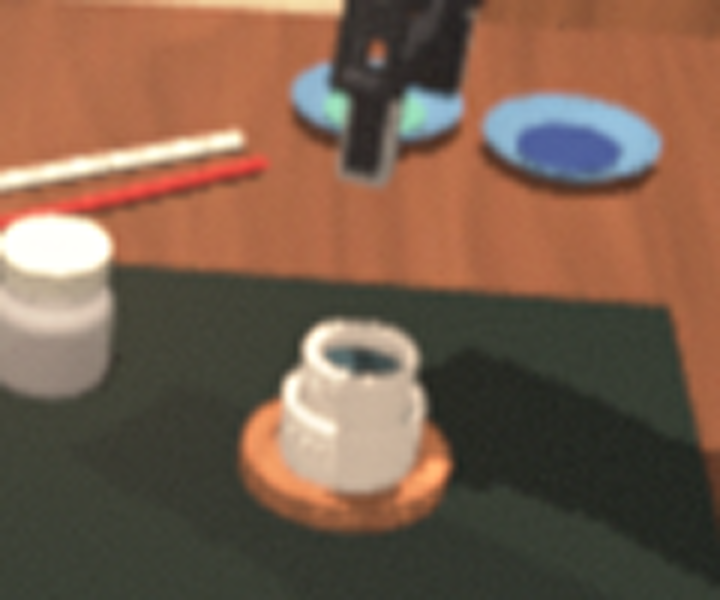

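>>> carry_out(
  commands=[
    {"offset": [0.01,0.03,0],"turn": 0,"grip": 0.085},
    {"offset": [0.015,0.043,0],"turn": 0,"grip": 0.085},
    {"offset": [0.015,0.043,0],"turn": 0,"grip": 0.085},
    {"offset": [0.015,0.043,0],"turn": 0,"grip": 0.085},
    {"offset": [0.015,0.043,0],"turn": 0,"grip": 0.085},
    {"offset": [0.015,0.043,0],"turn": 0,"grip": 0.085},
    {"offset": [0.015,0.043,0],"turn": 0,"grip": 0.085},
    {"offset": [0.015,0.043,0],"turn": 0,"grip": 0.085},
  ],
)

```text
clock: 19.8
position: [0.5774, 0.0509, 0.1236]
tool_rot: [-3.139, 0.001, 1.205]
ft_force: [0.7, -0.5, -0.2]
opening: 0.998
```

>>> carry_out(
  commands=[
    {"offset": [0.015,0.043,0],"turn": 0,"grip": 0.085},
    {"offset": [0.012,0.035,0],"turn": 0,"grip": 0.085},
    {"offset": [0.005,0.016,-0.02],"turn": 0,"grip": 0.085},
    {"offset": [0,0,-0.03],"turn": 0,"grip": 0.085},
    {"offset": [0,0,0],"turn": 0,"grip": 0.085},
    {"offset": [0,0,0],"turn": 0,"grip": 0.085},
    {"offset": [0,0,0],"turn": 0,"grip": 0.085},
  ],
)

```text
clock: 20.5
position: [0.6108, 0.1426, 0.0759]
tool_rot: [3.141, -0.0, 1.204]
ft_force: [-0.7, 0.3, 0.4]
opening: 0.997
```

```bash
python3 look.py wrist w19; python3 -c "
from h import *
import pickle
f,st=pickle.load(open('w19.pkl','rb'));print(locate(f,'small',(280,225),75,st))"
```

```text
20.5 [0.6108 0.1426 0.0759] [ 3.1408e+00 -4.0000e-04  1.2042e+00] [-0.68  0.25  0.39] 0.997
(array([0.60853812, 0.14542763]), array([281.65935335, 213.43033102]), np.uint64(2598), 2592.234458799474)
```

View pics/w19.png

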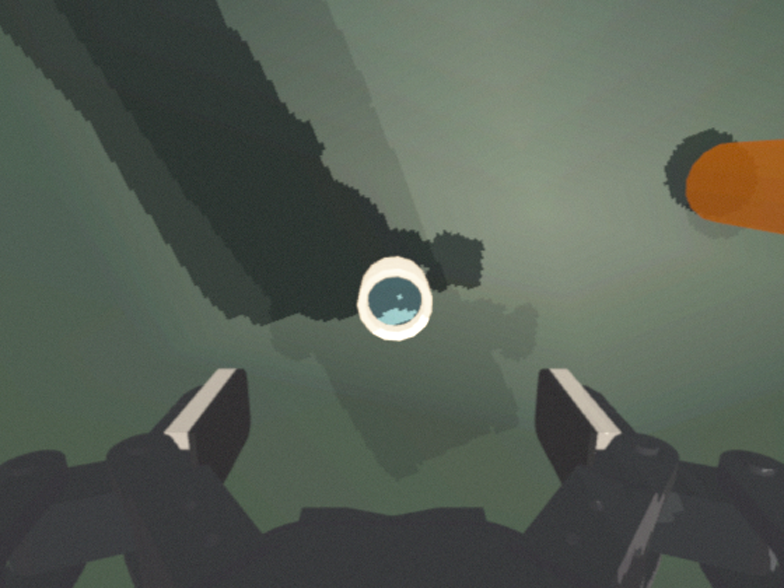

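>>> carry_out(
  commands=[
    {"offset": [-0.002,0.0025,-0.02],"turn": 0,"grip": 0.085},
    {"offset": [0,0,-0.025],"turn": 0,"grip": 0.08},
    {"offset": [0,0,-0.02],"turn": 0,"grip": 0.075},
    {"offset": [0,0,-0.015],"turn": 0,"grip": 0.07},
    {"offset": [0,0,-0.01],"turn": 0,"grip": 0.065},
    {"offset": [0,0,-0.008],"turn": 0,"grip": 0.065},
    {"offset": [0,0,0],"turn": 0,"grip": 0.065},
  ],
)

```text
clock: 21.25
position: [0.6079, 0.1454, -0.0234]
tool_rot: [-3.141, 0.0, 1.205]
ft_force: [-1.1, 0.9, -0.1]
opening: 0.758
```

>>> carry_out(
  commands=[
    {"offset": [0,0,0],"turn": 0,"grip": 0.05},
    {"offset": [0,0,0],"turn": 0,"grip": 0.042},
    {"offset": [0,0,0],"turn": 0,"grip": 0.034},
    {"offset": [0,0,0],"turn": 0,"grip": 0.022},
    {"offset": [0,0,0],"turn": 0,"grip": 0.022},
    {"offset": [0,0,0],"turn": 0,"grip": 0.022},
    {"offset": [0,0,0],"turn": 0,"grip": 0.022},
  ],
)

```text
clock: 21.95
position: [0.6093, 0.1457, -0.0217]
tool_rot: [3.14, -0.001, 1.205]
ft_force: [0.1, 0.7, 5.5]
opening: 0.406
```

```bash
python3 look.py wrist w20; python3 look.py side s20;  python3 -c "
from h import *
import pickle
f,s=pickle.load(open('s20.pkl','rb'))
save(f['image'][190:310,220:340],'s20c',5)
"
```

```text
21.95 [ 0.6093  0.1457 -0.0217] [ 3.1398e+00 -9.0000e-04  1.2050e+00] [0.09 0.74 5.54] 0.406
22.0 [ 0.6093  0.1457 -0.0217] [ 3.1398e+00 -9.0000e-04  1.2050e+00] [-0.02  0.01  5.45] 0.409
```

View pics/w20.png

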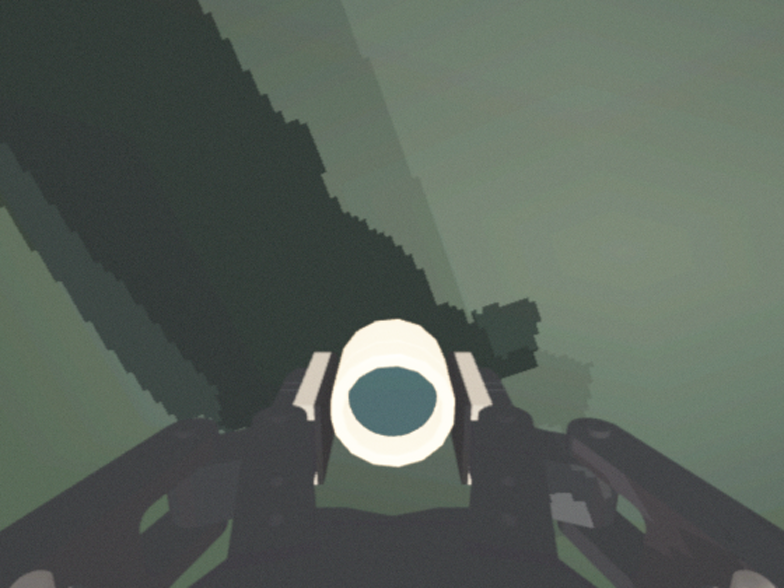

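View pics/s20c.png

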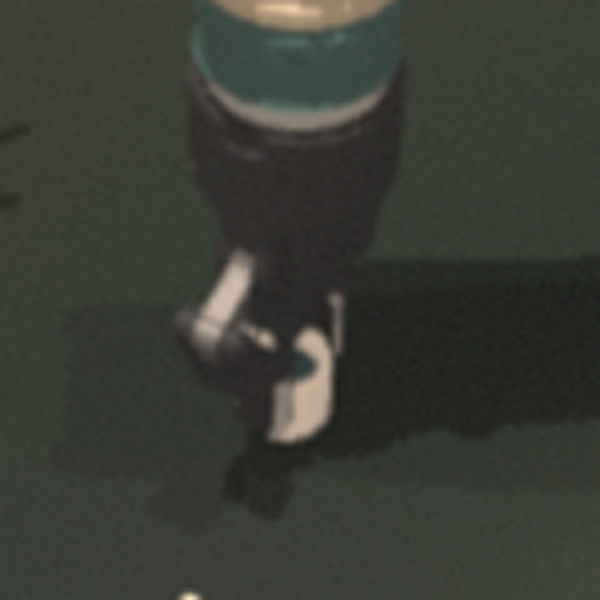

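>>> carry_out(
  commands=[
    {"offset": [0,0,0.01],"turn": 0,"grip": 0.022},
    {"offset": [0,0,0.025],"turn": 0,"grip": 0.022},
    {"offset": [0,0,0.035],"turn": 0,"grip": 0.022},
    {"offset": [-0.006,-0.017,0.035],"turn": 0,"grip": 0.022},
    {"offset": [-0.013,-0.038,0.02],"turn": 0,"grip": 0.022},
    {"offset": [-0.015,-0.043,0.006],"turn": 0,"grip": 0.022},
    {"offset": [-0.015,-0.044,0],"turn": 0,"grip": 0.022},
    {"offset": [-0.015,-0.044,0],"turn": 0,"grip": 0.022},
  ],
)

```text
clock: 22.85
position: [0.5437, -0.0418, 0.1089]
tool_rot: [3.14, -0.0, 1.206]
ft_force: [-0.4, -0.3, -0.3]
opening: 0.402
```

>>> carry_out(
  commands=[
    {"offset": [-0.015,-0.044,0],"turn": 0,"grip": 0.022},
    {"offset": [-0.015,-0.044,0],"turn": 0,"grip": 0.022},
    {"offset": [-0.015,-0.044,0],"turn": 0,"grip": 0.022},
    {"offset": [-0.015,-0.044,0],"turn": 0,"grip": 0.022},
    {"offset": [-0.013,-0.038,0],"turn": 0,"grip": 0.022},
    {"offset": [-0.0085,-0.0275,0],"turn": 0,"grip": 0.022},
    {"offset": [0,0,0],"turn": 0,"grip": 0.022},
    {"offset": [0,0,0],"turn": 0,"grip": 0.022},
  ],
)

```text
clock: 23.65
position: [0.4623, -0.2821, 0.1081]
tool_rot: [-3.141, -0.001, 1.203]
ft_force: [0.1, -0.4, -0.1]
opening: 0.402
```

>>> carry_out(
  commands=[
    {"offset": [0,0,-0.01],"turn": 0,"grip": 0.022},
    {"offset": [0,0,-0.01],"turn": 0,"grip": 0.022},
    {"offset": [0,0,0],"turn": 0,"grip": 0.022},
    {"offset": [0,0,0],"turn": 0,"grip": 0.022},
  ],
)

```text
clock: 24.05
position: [0.4624, -0.2807, 0.0872]
tool_rot: [-3.14, -0.001, 1.206]
ft_force: [0.1, 0.7, -0.8]
opening: 0.408
```

```bash
python3 look.py wrist w21; python3 look.py side s21; python3 rel.py w21 small .0217; python3 -c "
from h import *
import pickle
f,s=pickle.load(open('s21.pkl','rb'))
save(f['image'][50:180,290:410],'s21c',4)
"
```

```text
24.05 [ 0.4624 -0.2807  0.0872] [-3.1397e+00 -6.0000e-04  1.2063e+00] [ 0.12  0.68 -0.82] 0.408
24.1 [ 0.4628 -0.2812  0.0877] [-3.1408e+00 -3.0000e-04  1.2061e+00] [-0.27 -0.21 -0.13] 0.404
stand (array([ 0.46235042, -0.28109515]), np.float64(0.26675969200571203))
small (array([ 0.46230863, -0.27991997]), np.float64(0.5982577762329715)) tool [ 0.4624 -0.2807  0.0872]
```

View pics/w21o.png

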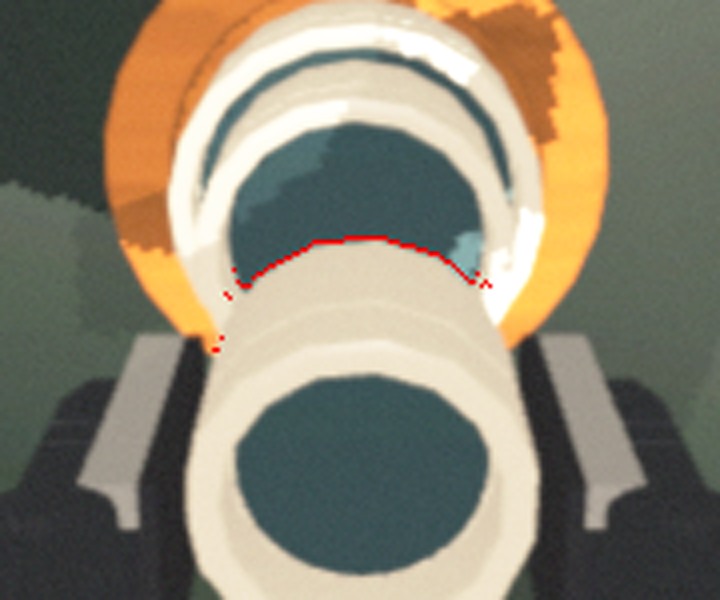

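View pics/s21c.png

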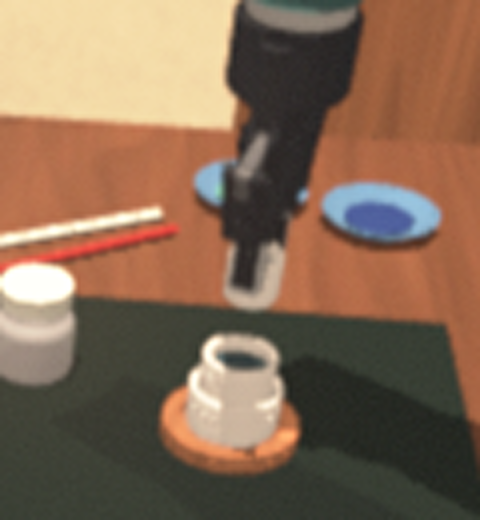

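>>> carry_out(
  commands=[
    {"offset": [0,-0.001,-0.01],"turn": 0,"grip": 0.022},
    {"offset": [0,0,-0.013],"turn": 0,"grip": 0.022},
    {"offset": [0,0,-0.01],"turn": 0,"grip": 0.022},
    {"offset": [0,0,-0.002],"turn": 0,"grip": 0.022},
    {"offset": [0,0,0],"turn": 0,"grip": 0.022},
    {"offset": [0,0,0],"turn": 0,"grip": 0.022},
    {"offset": [0,0,0],"turn": 0,"grip": 0.022},
  ],
)

```text
clock: 24.85
position: [0.4632, -0.2833, 0.0536]
tool_rot: [3.141, 0.0, 1.205]
ft_force: [0.0, -0.7, -0.1]
opening: 0.408
```

```bash
python3 look.py wrist w22; python3 rel.py w22 small .0217; python3 rel.py w20 small .0217 2>/dev/null
```

```text
24.85 [ 0.4632 -0.2833  0.0536] [3.1406e+00 3.0000e-04 1.2050e+00] [ 0.02 -0.66 -0.13] 0.408
stand (array([ 0.46224669, -0.28087811]), np.float64(0.26672138137610996))
small (array([ 0.46311803, -0.28261775]), np.float64(0.3400460064506057)) tool [ 0.4632 -0.2833  0.0536]
```

View pics/w22o.png

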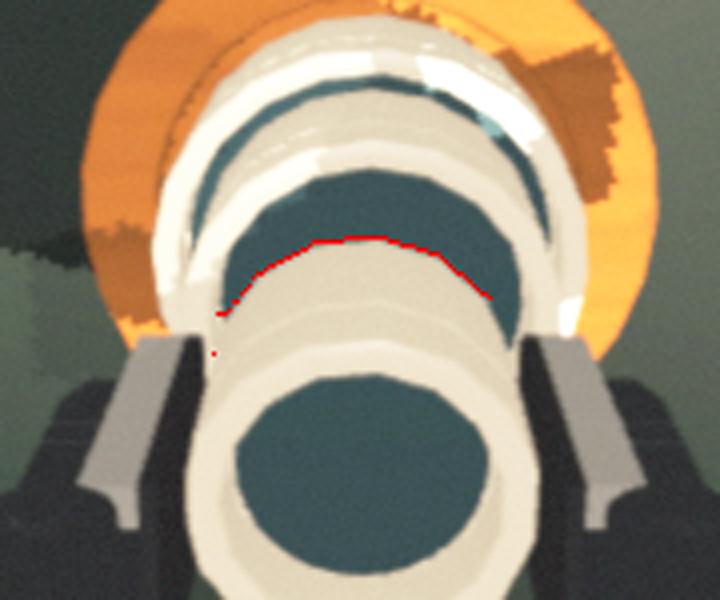

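>>> carry_out(
  commands=[
    {"offset": [-0.001,0.0013,-0.003],"turn": 0,"grip": 0.022},
    {"offset": [0,0,-0.002],"turn": 0,"grip": 0.022},
    {"offset": [0,0,0],"turn": 0,"grip": 0.022},
    {"offset": [0,0,0],"turn": 0,"grip": 0.022},
    {"offset": [0,0,0],"turn": 0,"grip": 0.022},
  ],
)

```text
clock: 25.4
position: [0.4618, -0.2817, 0.0482]
tool_rot: [3.142, 0.0, 1.205]
ft_force: [-0.1, -0.3, -0.4]
opening: 0.407
```

```bash
python3 look.py wrist w23; python3 rel.py w23 small .0217
```

```text
25.4 [ 0.4618 -0.2817  0.0482] [3.1415 0.     1.205 ] [-0.08 -0.33 -0.44] 0.407
stand (array([ 0.46218224, -0.28095682]), np.float64(0.24690273910322427))
small (array([ 0.46173917, -0.28100008]), np.float64(0.31304490249482647)) tool [ 0.4618 -0.2817  0.0482]
```

View pics/w23o.png

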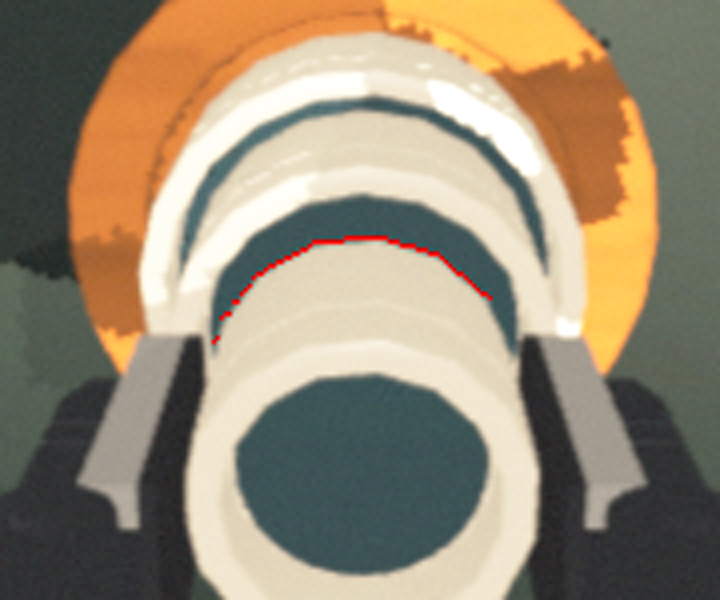

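Centred. Down 12 mm, then creep.

>>> carry_out(
  commands=[
    {"offset": [0.0002,0,-0.004],"turn": 0,"grip": 0.022},
    {"offset": [0,0,-0.004],"turn": 0,"grip": 0.022},
    {"offset": [0,0,-0.003],"turn": 0,"grip": 0.022},
    {"offset": [0,0,-0.001],"turn": 0,"grip": 0.022},
    {"offset": [0,0,0],"turn": 0,"grip": 0.022},
    {"offset": [0,0,0],"turn": 0,"grip": 0.022},
  ],
)

```text
clock: 26.05
position: [0.462, -0.2817, 0.0361]
tool_rot: [-3.142, 0.0, 1.205]
ft_force: [0.4, 0.2, -0.4]
opening: 0.405
```

>>> carry_out(
  commands=[
    {"offset": [0,0,-0.001],"turn": 0,"grip": 0.022},
    {"offset": [0,0,-0.0005],"turn": 0,"grip": 0.022},
    {"offset": [0,0,0],"turn": 0,"grip": 0.022},
  ],
)

```text
clock: 26.35
position: [0.4619, -0.2816, 0.0346]
tool_rot: [-3.142, 0.0, 1.205]
ft_force: [0.4, 0.6, -0.8]
opening: 0.403
```

>>> carry_out(
  commands=[
    {"offset": [0,0,-0.0005],"turn": 0,"grip": 0.022},
    {"offset": [0,0,0],"turn": 0,"grip": 0.022},
    {"offset": [0,0,-0.0005],"turn": 0,"grip": 0.022},
    {"offset": [0,0,0],"turn": 0,"grip": 0.022},
  ],
)

```text
clock: 26.75
position: [0.4621, -0.2818, 0.0343]
tool_rot: [3.141, 0.0, 1.205]
ft_force: [-2.6, 1.1, 5.2]
opening: 0.406
```

>>> carry_out(
  commands=[
    {"offset": [0,0,0.0005],"turn": 0,"grip": 0.038},
    {"offset": [0,0,0],"turn": 0,"grip": 0.045},
    {"offset": [0,0,0],"turn": 0,"grip": 0.052},
    {"offset": [0,0,0],"turn": 0,"grip": 0.06},
    {"offset": [0,0,0.01],"turn": 0,"grip": 0.06},
    {"offset": [0,0,0.025],"turn": 0,"grip": 0.07},
    {"offset": [0,0,0.035],"turn": 0,"grip": 0.085},
    {"offset": [0,0,0.03],"turn": 0,"grip": 0.085},
  ],
)

```text
clock: 27.55
position: [0.4621, -0.2818, 0.1361]
tool_rot: [3.141, 0.0, 1.205]
ft_force: [0.2, -0.9, -0.6]
opening: 0.997
```

>>> carry_out(
  commands=[
    {"offset": [0,0,0],"turn": 0,"grip": 0.085},
    {"offset": [0,0,0],"turn": 0,"grip": 0.085},
    {"offset": [0,0,0],"turn": 0,"grip": 0.085},
  ],
)

```text
clock: 27.85
position: [0.4612, -0.2811, 0.1333]
tool_rot: [-3.14, -0.001, 1.205]
ft_force: [0.8, 0.2, -0.2]
opening: 0.997
```

```bash
python3 look.py wrist w24; python3 look.py side s24; python3 -c "
from h import *
import pickle
f,st=pickle.load(open('w24.pkl','rb'));print(locate(f,'stand',(280,225),110,st)); save(f['image'][120:290,170:390],'w24c',3)
f,s=pickle.load(open('s24.pkl','rb'))
save(f['image'][80:180,290:410],'s24c',6)
"
```

```text
27.85 [ 0.4612 -0.2811  0.1333] [-3.1399e+00 -5.0000e-04  1.2050e+00] [ 0.82  0.17 -0.2 ] 0.997
27.9 [ 0.461  -0.2809  0.1328] [-3.1391e+00 -8.0000e-04  1.2050e+00] [ 0.09  0.15 -0.6 ] 0.992
(array([ 0.46179078, -0.2807471 ]), array([279.79058849, 194.48171198]), np.uint64(9159), 9107.36349137954)
```

View pics/w24c.png

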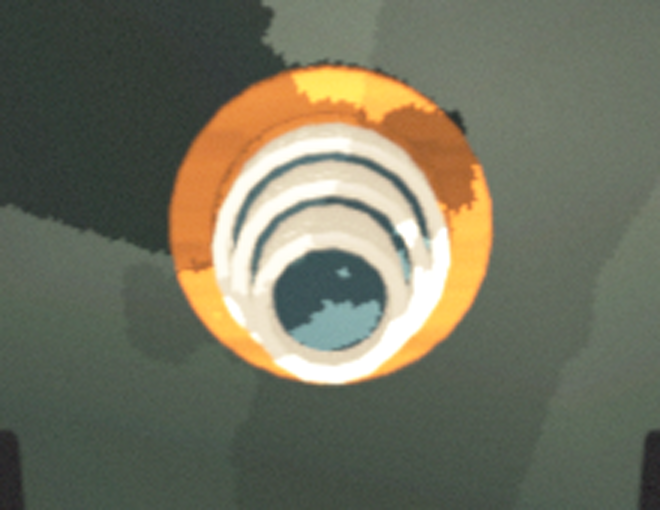

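View pics/s24c.png

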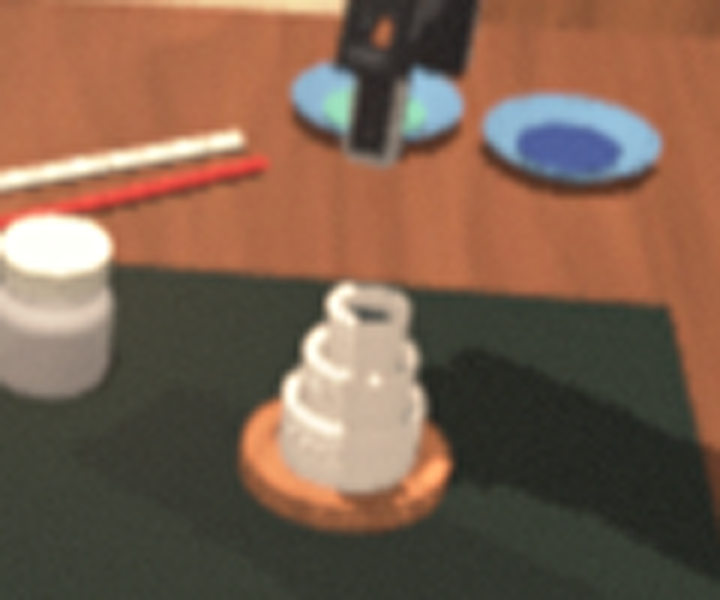

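>>> carry_out(
  commands=[
    {"offset": [0,0.03,0],"turn": 0,"grip": 0.085},
    {"offset": [-0.001,0.045,0],"turn": 0,"grip": 0.085},
    {"offset": [-0.002,0.045,0],"turn": 0,"grip": 0.085},
    {"offset": [-0.002,0.045,0],"turn": 0,"grip": 0.085},
    {"offset": [-0.002,0.045,0],"turn": 0,"grip": 0.085},
    {"offset": [-0.002,0.045,0],"turn": 0,"grip": 0.085},
    {"offset": [-0.002,0.045,0],"turn": 0,"grip": 0.085},
    {"offset": [-0.002,0.045,0],"turn": 0,"grip": 0.085},
  ],
)

```text
clock: 28.75
position: [0.4476, 0.065, 0.1331]
tool_rot: [-3.14, 0.001, 1.205]
ft_force: [-0.3, 0.2, 0.4]
opening: 0.996
```

>>> carry_out(
  commands=[
    {"offset": [-0.002,0.045,0],"turn": 0,"grip": 0.085},
    {"offset": [-0.002,0.045,0],"turn": 0,"grip": 0.085},
    {"offset": [0,0.045,0],"turn": 0,"grip": 0.085},
    {"offset": [0,0.03,-0.015],"turn": 0,"grip": 0.085},
    {"offset": [0,0.013,-0.025],"turn": 0,"grip": 0.07},
    {"offset": [0,0,0],"turn": 0,"grip": 0.06},
    {"offset": [0,0,0],"turn": 0,"grip": 0.06},
    {"offset": [0,0,0],"turn": 0,"grip": 0.06},
  ],
)

```text
clock: 29.55
position: [0.4452, 0.2407, 0.0945]
tool_rot: [3.141, 0.0, 1.204]
ft_force: [0.2, -0.3, -0.1]
opening: 0.705
```

```bash
python3 look.py wrist w25; python3 -c "
from h import *
import pickle
f,st=pickle.load(open('w25.pkl','rb'));print(locate(f,'lid',(280,225),75,st))"
```

```text
29.55 [0.4452 0.2407 0.0945] [3.1413e+00 2.0000e-04 1.2041e+00] [ 0.17 -0.31 -0.08] 0.705
(array([0.44503598, 0.24293438]), array([281.79053695, 204.37107921]), np.uint64(1881), 1838.780386074679)
```

View pics/w25.png

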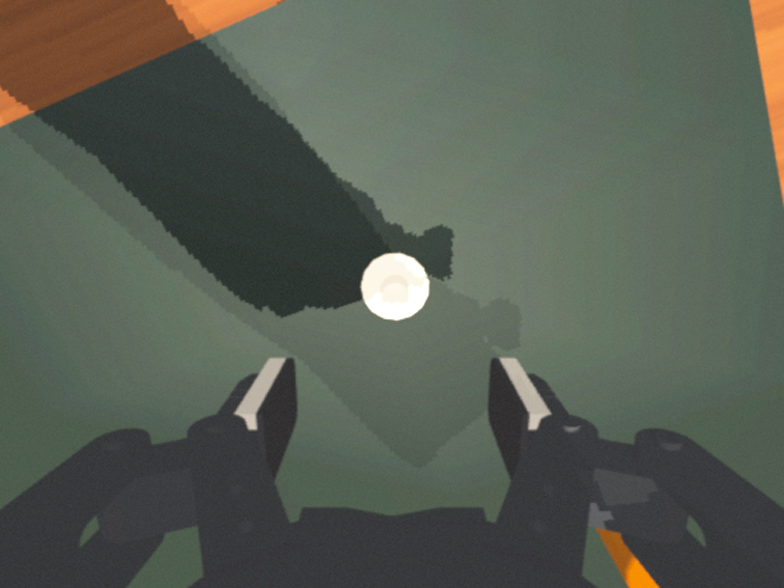

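>>> carry_out(
  commands=[
    {"offset": [0,0.002,-0.02],"turn": 0,"grip": 0.055},
    {"offset": [0,0,-0.03],"turn": 0,"grip": 0.045},
    {"offset": [0,0,-0.025],"turn": 0,"grip": 0.04},
    {"offset": [0,0,-0.015],"turn": 0,"grip": 0.04},
    {"offset": [0,0,-0.01],"turn": 0,"grip": 0.04},
    {"offset": [0,0,0],"turn": 0,"grip": 0.04},
    {"offset": [0,0,0],"turn": 0,"grip": 0.04},
    {"offset": [0,0,0],"turn": 0,"grip": 0.04},
  ],
)

```text
clock: 30.4
position: [0.4463, 0.2437, -0.0046]
tool_rot: [3.14, -0.002, 1.205]
ft_force: [0.4, -0.5, 0.7]
opening: 0.466
```

```bash
python3 look.py wrist w26; python3 look.py side s26; python3 -c "
from h import *
import pickle
f,st=pickle.load(open('s26.pkl','rb'));save(f['image'][250:350,310:410],'s26c',6)"
```

```text
30.4 [ 0.4463  0.2437 -0.0046] [ 3.1397e+00 -1.7000e-03  1.2047e+00] [ 0.4  -0.53  0.72] 0.466
30.45 [ 0.4462  0.2437 -0.0047] [ 3.1398e+00 -1.7000e-03  1.2048e+00] [ 0.38 -0.29 -0.96] 0.473
```

View pics/w26.png

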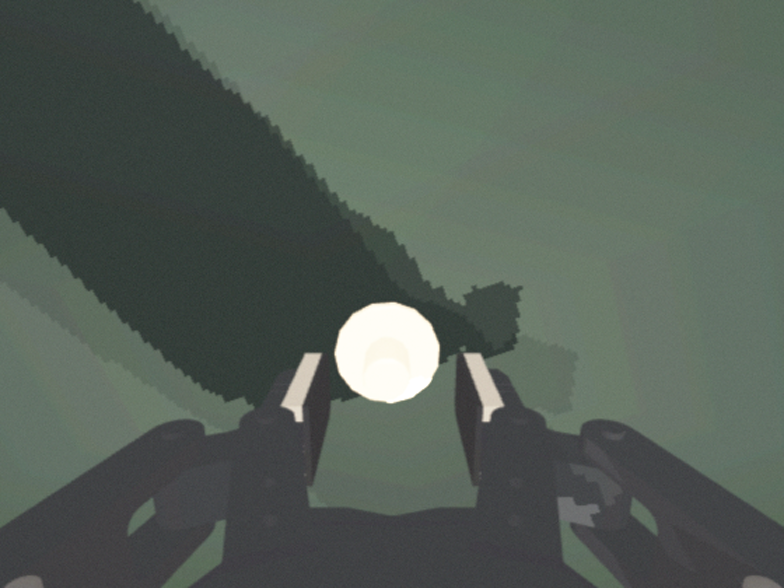

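View pics/s26c.png

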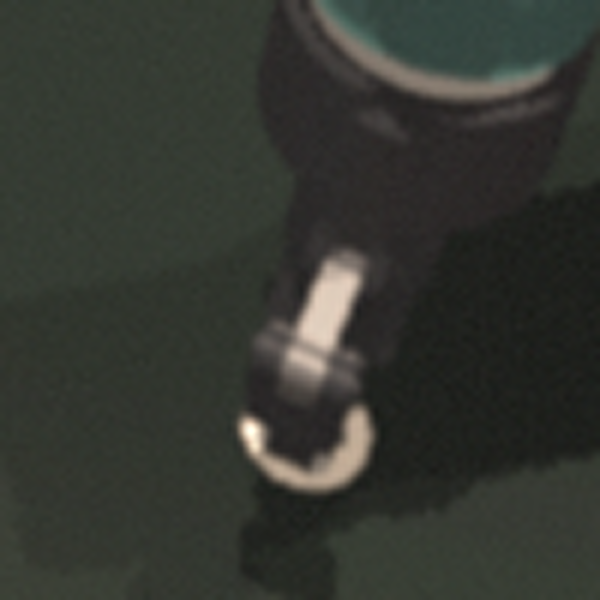

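```bash
python3 -c "
from h import *
import pickle
f,st=pickle.load(open('w26.pkl','rb'));print(locate(f,'lid',(277,252),42,st))"
```

```text
(array([0.4445488 , 0.24304966]), array([276.30864776, 251.4501992 ]), np.uint64(4267), 4323.8633636313025)
```

>>> carry_out(
  commands=[
    {"offset": [-0.0012,-0.001,-0.004],"turn": 0,"grip": 0.04},
    {"offset": [0,0,-0.004],"turn": 0,"grip": 0.04},
    {"offset": [0,0,-0.004],"turn": 0,"grip": 0.04},
    {"offset": [0,0,-0.001],"turn": 0,"grip": 0.04},
    {"offset": [0,0,0],"turn": 0,"grip": 0.04},
    {"offset": [0,0,0],"turn": 0,"grip": 0.04},
  ],
)

```text
clock: 31.1
position: [0.4438, 0.2423, -0.019]
tool_rot: [-3.141, 0.0, 1.205]
ft_force: [-0.2, 0.9, -0.6]
opening: 0.468
```

```bash
python3 look.py wrist w27
```

```text
31.1 [ 0.4438  0.2423 -0.019 ] [-3.1415e+00  1.0000e-04  1.2050e+00] [-0.23  0.92 -0.56] 0.468
```

View pics/w27.png

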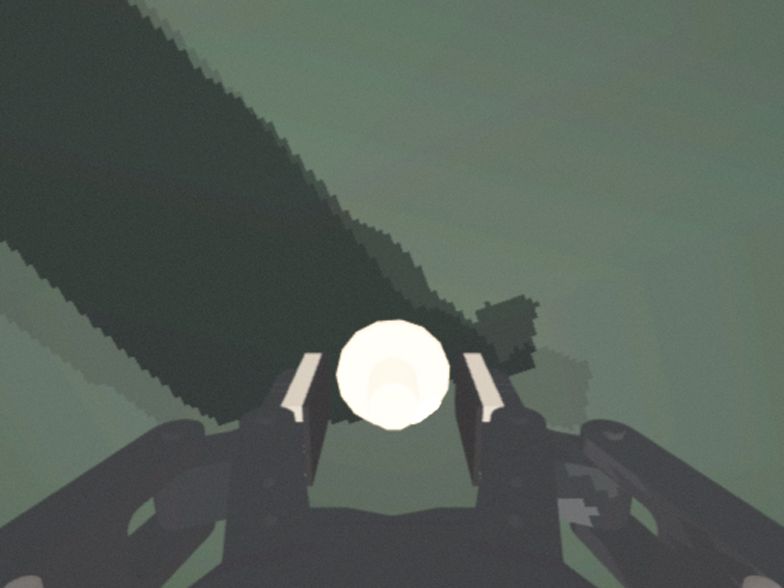

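>>> carry_out(
  commands=[
    {"offset": [0,0,0.001],"turn": 0,"grip": 0.03},
    {"offset": [0,0,0],"turn": 0,"grip": 0.022},
    {"offset": [0,0,0],"turn": 0,"grip": 0.015},
    {"offset": [0,0,0],"turn": 0,"grip": 0.004},
    {"offset": [0,0,0],"turn": 0,"grip": 0.004},
    {"offset": [0,0,0],"turn": 0,"grip": 0.004},
    {"offset": [0,0,0],"turn": 0,"grip": 0.004},
  ],
  grip_force=30,
)

```text
clock: 31.85
position: [0.4441, 0.2425, -0.0176]
tool_rot: [3.141, -0.0, 1.205]
ft_force: [-0.6, -1.0, 3.6]
opening: 0.168
```

```bash
python3 look.py wrist w28; python3 -c "
from h import *
import pickle
f,st=pickle.load(open('w28.pkl','rb'));print(locate(f,'lid',(280,262),48,st))"
```

```text
31.85 [ 0.4441  0.2425 -0.0176] [ 3.1412e+00 -4.0000e-04  1.2050e+00] [-0.63 -1.    3.57] 0.168
(array([0.44496248, 0.24278972]), array([279.93502224, 266.44517501]), np.uint64(5171), 5019.501149747171)
```

View pics/w28.png

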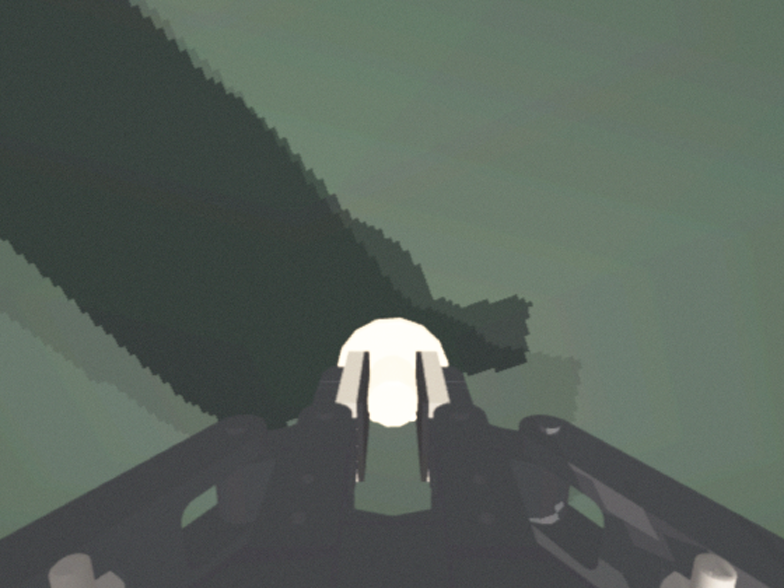

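>>> carry_out(
  commands=[
    {"offset": [0,0,0.01],"turn": 0,"grip": 0.004},
    {"offset": [0,0,0.025],"turn": 0,"grip": 0.004},
    {"offset": [0,-0.005,0.04],"turn": 0,"grip": 0.004},
    {"offset": [0,-0.02,0.04],"turn": 0,"grip": 0.004},
    {"offset": [0.001,-0.04,0.02],"turn": 0,"grip": 0.004},
    {"offset": [0.002,-0.044,0.01],"turn": 0,"grip": 0.004},
    {"offset": [0.002,-0.045,0],"turn": 0,"grip": 0.004},
    {"offset": [0.002,-0.045,0],"turn": 0,"grip": 0.004},
  ],
)

```text
clock: 32.7
position: [0.4508, 0.0418, 0.1281]
tool_rot: [3.14, -0.0, 1.206]
ft_force: [0.6, -0.3, -0.2]
opening: 0.17
```

>>> carry_out(
  commands=[
    {"offset": [0.002,-0.045,0],"turn": 0,"grip": 0.004},
    {"offset": [0.002,-0.045,0],"turn": 0,"grip": 0.004},
    {"offset": [0.002,-0.045,0],"turn": 0,"grip": 0.004},
    {"offset": [0.002,-0.045,0],"turn": 0,"grip": 0.004},
    {"offset": [0.002,-0.045,0],"turn": 0,"grip": 0.004},
    {"offset": [0,-0.045,0],"turn": 0,"grip": 0.004},
    {"offset": [0,-0.035,0],"turn": 0,"grip": 0.004},
    {"offset": [0,-0.02,0],"turn": 0,"grip": 0.004},
  ],
)

```text
clock: 33.5
position: [0.4605, -0.2843, 0.1272]
tool_rot: [3.141, 0.0, 1.202]
ft_force: [0.7, -0.6, -0.1]
opening: 0.168
```

>>> carry_out(
  commands=[
    {"offset": [0,0,0],"turn": 0,"grip": 0.004},
    {"offset": [0,0,0],"turn": 0,"grip": 0.004},
    {"offset": [0,0,0],"turn": 0,"grip": 0.004},
  ],
)

```text
clock: 33.8
position: [0.4603, -0.28, 0.1269]
tool_rot: [-3.14, -0.001, 1.206]
ft_force: [-0.9, -0.0, -0.6]
opening: 0.166
```

```bash
python3 look.py wrist w29; python3 look.py side s29; python3 rel.py w29 lid .0176; python3 -c "
from h import *
import pickle
f,s=pickle.load(open('s29.pkl','rb'))
save(f['image'][50:180,290:410],'s29c',4)
f,s=pickle.load(open('w29.pkl','rb'))
save(f['image'][120:300,170:390],'w29c',3)
"
```

```text
33.8 [ 0.4603 -0.28    0.1269] [-3.1403e+00 -9.0000e-04  1.2064e+00] [-0.91 -0.01 -0.63] 0.166
33.85 [ 0.4605 -0.2799  0.1269] [-3.1406e+00 -7.0000e-04  1.2067e+00] [-0.52 -0.8  -1.  ] 0.17
stand (array([ 0.46226383, -0.28096942]), np.float64(0.2577186479801688))
lid (array([ 0.46121306, -0.27889934]), np.float64(1.534437208301444)) tool [ 0.4603 -0.28    0.1269]
```

View pics/w29c.png

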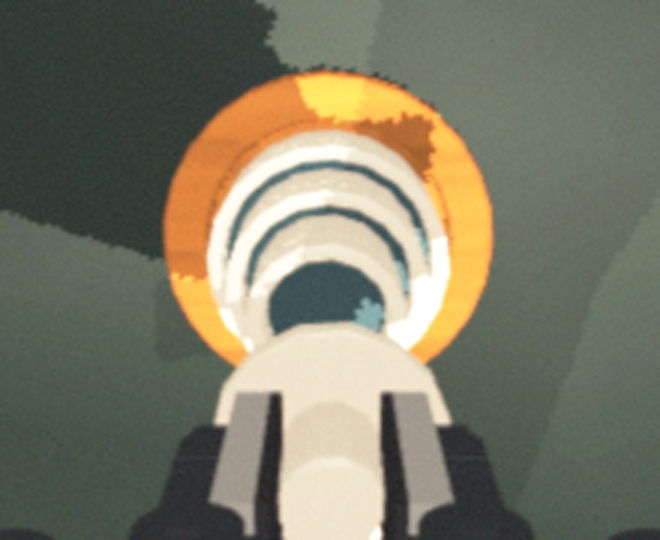

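View pics/s29c.png

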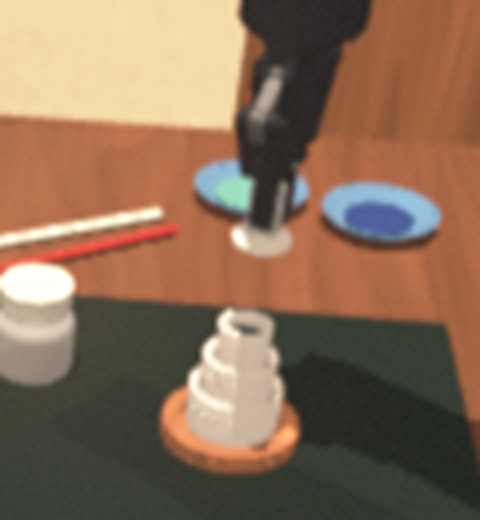

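>>> carry_out(
  commands=[
    {"offset": [0.001,-0.0015,-0.012],"turn": 0,"grip": 0.004},
    {"offset": [0,0,-0.018],"turn": 0,"grip": 0.004},
    {"offset": [0,0,-0.012],"turn": 0,"grip": 0.004},
    {"offset": [0,0,-0.005],"turn": 0,"grip": 0.004},
    {"offset": [0,0,0],"turn": 0,"grip": 0.004},
    {"offset": [0,0,0],"turn": 0,"grip": 0.004},
    {"offset": [0,0,0],"turn": 0,"grip": 0.004},
  ],
)

```text
clock: 34.6
position: [0.4624, -0.2836, 0.0808]
tool_rot: [3.14, 0.0, 1.205]
ft_force: [-0.5, 0.3, -0.7]
opening: 0.174
```

```bash
python3 look.py wrist w30; python3 look.py side s30; python3 rel.py w30 lid .0176; python3 -c "
from h import *
import pickle
f,s=pickle.load(open('s30.pkl','rb'))
save(f['image'][80:180,290:410],'s30c',6)
f,s=pickle.load(open('w30.pkl','rb'))
v=f['image'].copy()
dz=s['position'][2]+.0176
# predicted lid disc for lid at tool xy+offset, and small rim at stand
for (x,y,r,z,c) in [(s['position'][0]+.0006,s['position'][1]+.0005,.019,dz+.006,(255,0,0)),(.4620,-.2809,.018,.09,(0,255,0)),(.4620,-.2809,.014,.09,(0,255,0))]:
  for t in np.linspace(0,6.28,240):
    u=proj(f,(x+r*np.cos(t),y+r*np.sin(t),z),s).round().astype(int); v[u[1],u[0]]=c
save(v[120:300,170:390],'w30c',3)
"
```

```text
34.6 [ 0.4624 -0.2836  0.0808] [3.1402e+00 4.0000e-04 1.2050e+00] [-0.53  0.33 -0.72] 0.174
34.65 [ 0.4624 -0.2837  0.0809] [3.1401e+00 5.0000e-04 1.2050e+00] [ 0.48 -0.23  0.05] 0.168
stand (array([ 0.46222894, -0.28087104]), np.float64(0.24710948057974516))
lid (array([ 0.46363783, -0.28275547]), np.float64(1.2560725649459084)) tool [ 0.4624 -0.2836  0.0808]
```

View pics/w30c.png

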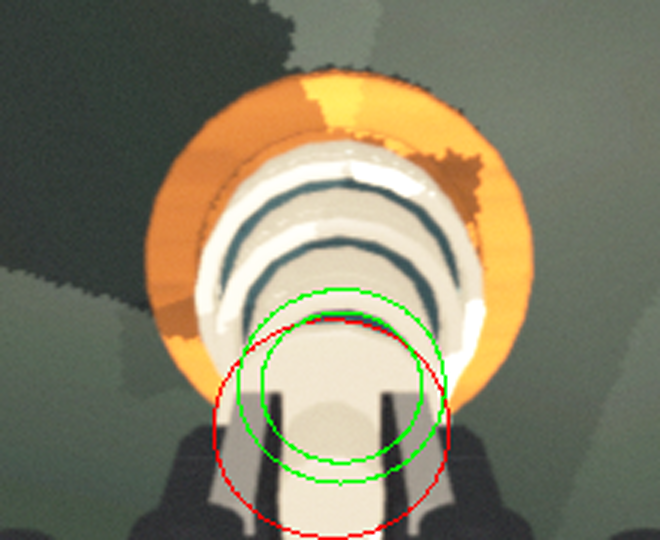

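View pics/s30c.png

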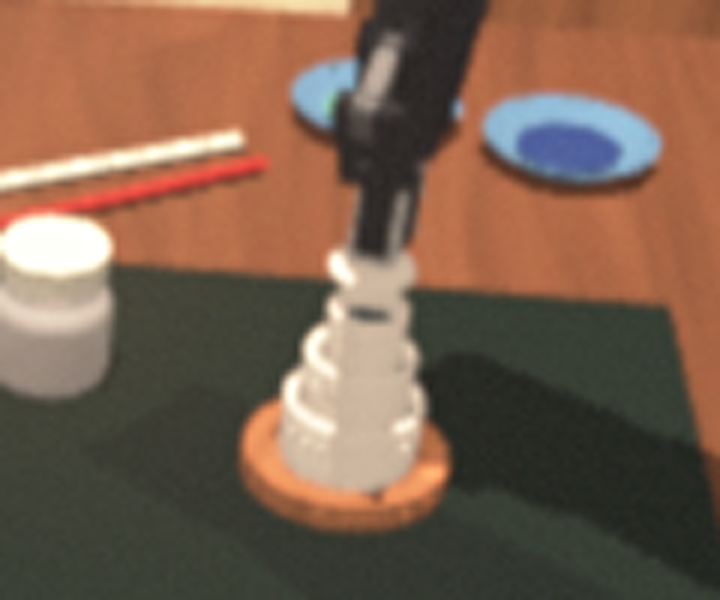

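>>> carry_out(
  commands=[
    {"offset": [-0.001,0.002,-0.002],"turn": 0,"grip": 0.004},
    {"offset": [0,0,-0.002],"turn": 0,"grip": 0.004},
    {"offset": [0,0,0],"turn": 0,"grip": 0.004},
    {"offset": [0,0,0],"turn": 0,"grip": 0.004},
    {"offset": [0,0,0],"turn": 0,"grip": 0.004},
  ],
)

```text
clock: 35.2
position: [0.4608, -0.2812, 0.0761]
tool_rot: [3.142, -0.0, 1.205]
ft_force: [0.4, -0.6, -0.4]
opening: 0.169
```

```bash
python3 look.py wrist w31; python3 rel.py w31 lid .0176; python3 -c "
from h import *
import pickle
f,s=pickle.load(open('w31.pkl','rb'))
v=f['image'].copy()
dz=s['position'][2]+.0176
for (x,y,r,z,c) in [(s['position'][0]+.0006,s['position'][1]+.0005,.019,dz+.006,(255,0,0)),(.4620,-.2809,.018,.09,(0,255,0)),(.4620,-.2809,.014,.09,(0,255,0))]:
  for t in np.linspace(0,6.28,240):
    u=proj(f,(x+r*np.cos(t),y+r*np.sin(t),z),s).round().astype(int); v[u[1],u[0]]=c
save(v[120:300,170:390],'w31c',3)
"
```

```text
35.2 [ 0.4608 -0.2812  0.0761] [ 3.1416 -0.      1.205 ] [ 0.36 -0.57 -0.43] 0.169
stand (array([ 0.46222466, -0.28093879]), np.float64(0.24092228386603282))
lid (array([ 0.46023743, -0.28064099]), np.float64(2.0720208105372273)) tool [ 0.4608 -0.2812  0.0761]
```

View pics/w31c.png

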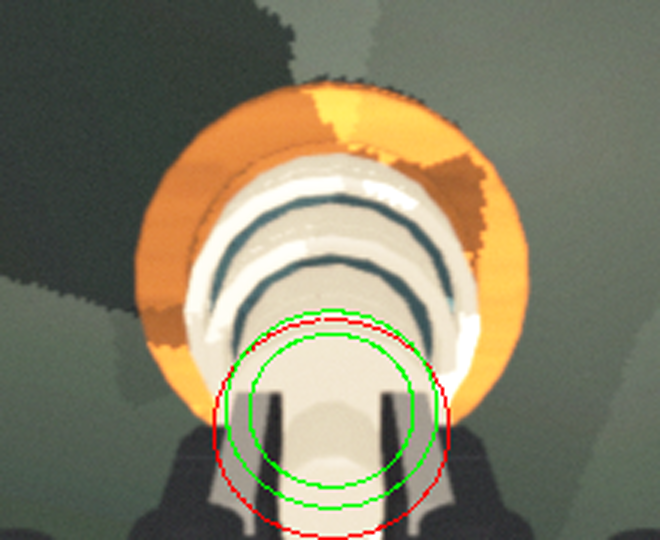

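>>> carry_out(
  commands=[
    {"offset": [0.0005,0,-0.003],"turn": 0,"grip": 0.004},
    {"offset": [0,0,-0.003],"turn": 0,"grip": 0.004},
    {"offset": [0,0,-0.002],"turn": 0,"grip": 0.004},
    {"offset": [0,0,-0.0005],"turn": 0,"grip": 0.004},
    {"offset": [0,0,0],"turn": 0,"grip": 0.004},
  ],
)

```text
clock: 35.75
position: [0.4611, -0.281, 0.0674]
tool_rot: [-3.141, -0.0, 1.205]
ft_force: [1.4, 0.1, 0.3]
opening: 0.166
```

>>> carry_out(
  commands=[
    {"offset": [0,0,-0.0005],"turn": 0,"grip": 0.004},
    {"offset": [0,0,0],"turn": 0,"grip": 0.004},
  ],
)

```text
clock: 35.95
position: [0.4613, -0.2812, 0.0672]
tool_rot: [3.141, 0.0, 1.205]
ft_force: [0.4, 0.0, 0.7]
opening: 0.165
```

>>> carry_out(
  commands=[
    {"offset": [0,0,-0.0005],"turn": 0,"grip": 0.004},
    {"offset": [0,0,0],"turn": 0,"grip": 0.004},
    {"offset": [0,0,-0.0003],"turn": 0,"grip": 0.004},
    {"offset": [0,0,0],"turn": 0,"grip": 0.004},
  ],
)

```text
clock: 36.35
position: [0.4613, -0.2812, 0.0665]
tool_rot: [3.141, 0.0, 1.205]
ft_force: [-0.2, 0.1, 0.3]
opening: 0.165
```

```bash
python3 look.py side s32; python3 look.py wrist w32; python3 -c "
from h import *
import pickle
f,s=pickle.load(open('s32.pkl','rb'))
save(f['image'][80:180,290:410],'s32c',6)"
```

```text
36.35 [ 0.4613 -0.2812  0.0665] [3.1414e+00 1.0000e-04 1.2050e+00] [-0.21  0.13  0.29] 0.165
36.4 [ 0.4614 -0.2812  0.0665] [3.1414 0.     1.205 ] [-0.86 -0.21  0.82] 0.167
```

View pics/s32c.png

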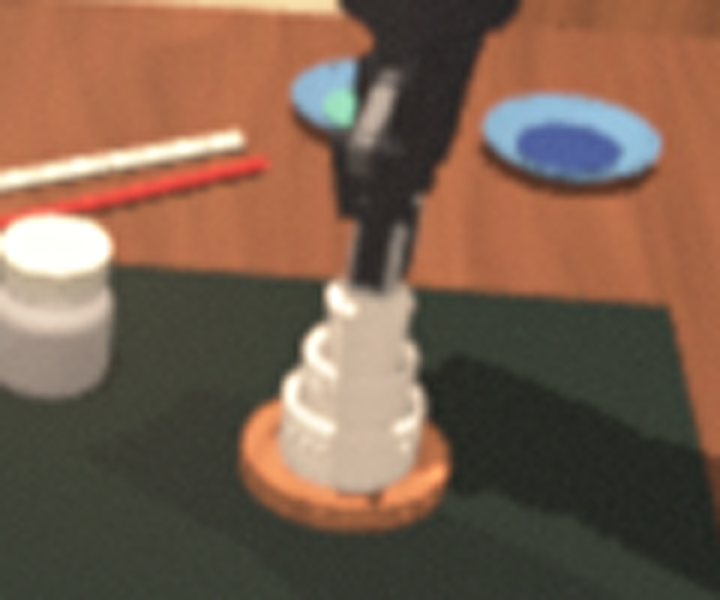

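View pics/w32.png

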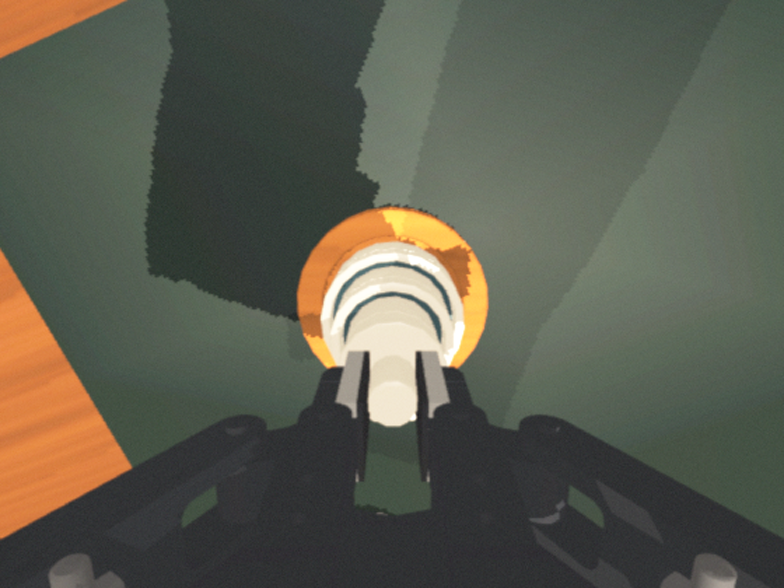

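Looks nearly down; creep to contact.

>>> carry_out(
  commands=[
    {"offset": [0,0,-0.0004],"turn": 0,"grip": 0.004},
    {"offset": [0,0,0],"turn": 0,"grip": 0.004},
    {"offset": [0,0,-0.0004],"turn": 0,"grip": 0.004},
    {"offset": [0,0,0],"turn": 0,"grip": 0.004},
  ],
)

```text
clock: 36.85
position: [0.4617, -0.2814, 0.0664]
tool_rot: [3.141, 0.0, 1.205]
ft_force: [-0.8, 0.7, 6.3]
opening: 0.168
```

Contact (6 N) at the home height. Release slowly and rise.

>>> carry_out(
  commands=[
    {"offset": [0,0,0.0004],"turn": 0,"grip": 0.018},
    {"offset": [0,0,0],"turn": 0,"grip": 0.024},
    {"offset": [0,0,0],"turn": 0,"grip": 0.032},
    {"offset": [0,0,0],"turn": 0,"grip": 0.04},
    {"offset": [0,0,0.01],"turn": 0,"grip": 0.04},
    {"offset": [0,0,0.025],"turn": 0,"grip": 0.04},
    {"offset": [0,0,0.03],"turn": 0,"grip": 0.05},
    {"offset": [0,0,0.01],"turn": 0,"grip": 0.05},
  ],
)

```text
clock: 37.65
position: [0.4633, -0.2827, 0.1447]
tool_rot: [3.136, 0.002, 1.205]
ft_force: [0.3, -1.0, 0.3]
opening: 0.584
```

>>> carry_out(
  commands=[
    {"offset": [0,0,0],"turn": 0,"grip": 0.06},
    {"offset": [0,0,0],"turn": 0,"grip": 0.06},
    {"offset": [0,0,0],"turn": 0,"grip": 0.06},
  ],
)

```text
clock: 37.95
position: [0.4602, -0.2803, 0.1393]
tool_rot: [-3.139, -0.001, 1.205]
ft_force: [0.1, -0.5, -0.5]
opening: 0.704
```

```bash
python3 look.py side s33; python3 look.py wrist w33; python3 -c "
from h import *
import pickle
f,s=pickle.load(open('s33.pkl','rb'))
save(f['image'][80:180,290:410],'s33c',6)
f,s=pickle.load(open('w33.pkl','rb'))
x,c,A,B=locate(f,'stand',(280,225),110,s); print(x)
v=f['image'].copy()
for (r,z,c) in [(.032,.042,(255,0,0)),(.025,.066,(0,255,0)),(.019,.095,(0,0,255)),(.008,.116,(255,0,255))]:
  for t in np.linspace(0,6.28,240):
    u=proj(f,(x[0]+r*np.cos(t),x[1]+r*np.sin(t),z),s).round().astype(int); v[u[1],u[0]]=c
save(np.hstack([f['image'][130:290,210:350],v[130:290,210:350]]),'w33c',2.8)"
```

```text
37.95 [ 0.4602 -0.2803  0.1393] [-3.1389e+00 -9.0000e-04  1.2050e+00] [ 0.1  -0.55 -0.52] 0.704
38.0 [ 0.4602 -0.2803  0.1393] [-3.1386e+00 -9.0000e-04  1.2049e+00] [-0.27 -0.11  0.11] 0.698
[ 0.46132632 -0.28048827]
```

View pics/w33c.png

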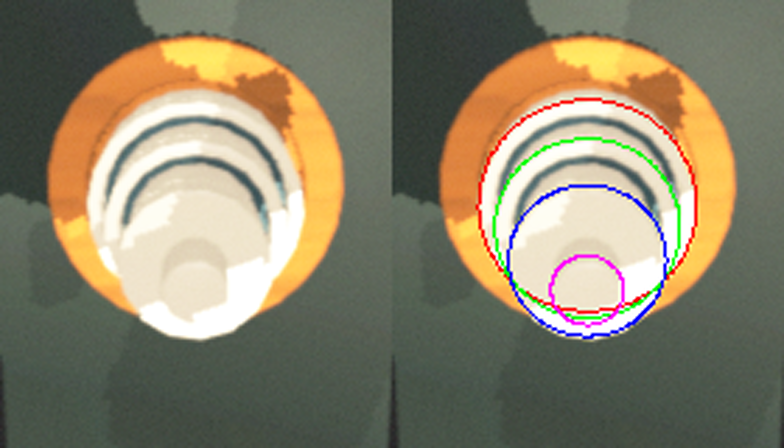

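View pics/s33c.png

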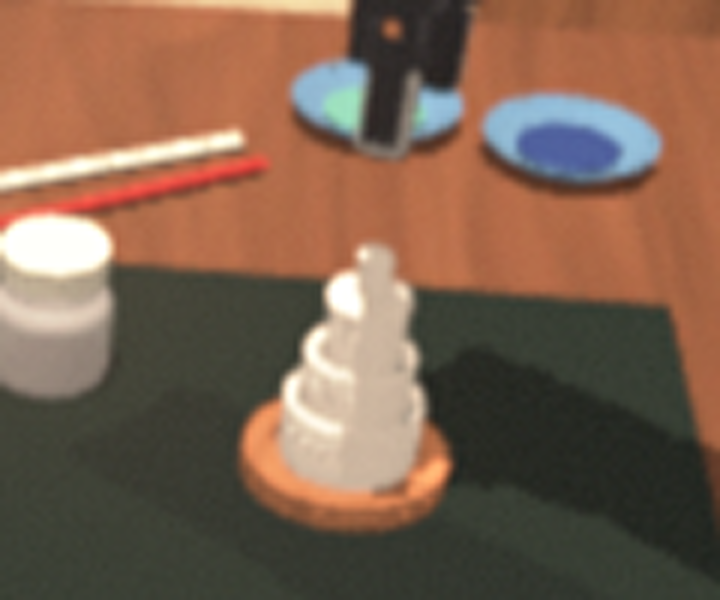

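View pics/s33.png

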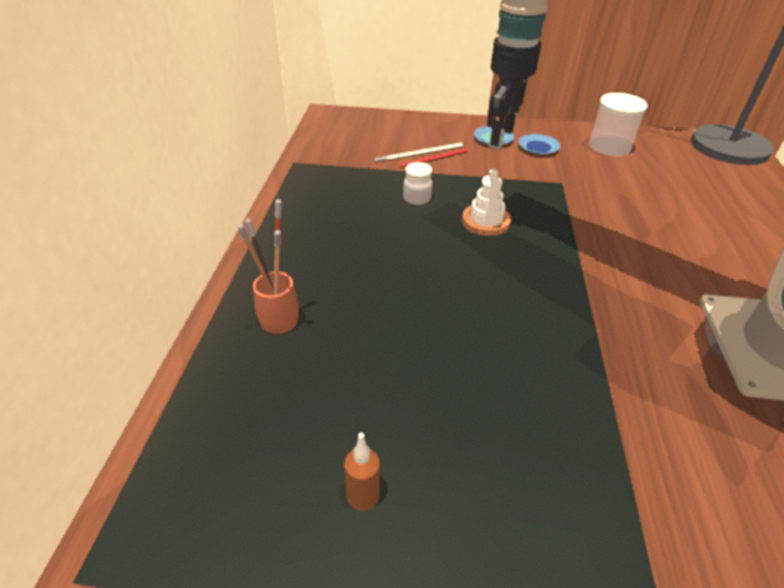

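```bash
python3 -c "
from rig import manip
print(manip.hand_in(), manip.state()['clock'])"
```

```text
the job is handed in; nothing more can be done
the job is handed in; nothing more can be done
```

The palette is assembled on the stand: large dish, middle dish, small dish and lid, each set down gently and released before I fetched the next. I handed it in at about 38 s of the 122 s; no verdict is reported.

**Set-down:** each piece stopped on light contact (5–8 N) with the tool within about 0.2 mm of the height expected for its home position.

**Final checks:** the last wrist picture showed the stack concentric and upright. Outlines drawn for home position matched the rims, disc and knob by eye to within about 1–2 mm. In the last side picture the dropper, jar and brush pot stand in the same places as at the start, and the gripper was clear of the stack.

**Disagreements:**
- **TCP position:** the fingertips looked about 31–34 mm behind the stated TCP when shut and 47–49 mm when open, so I grasped by what the cameras showed. The grip heights worked out.
- **Object positions:** the camera estimates differed by 2–4 mm, so I made each placement relative to the stand in the wrist picture.
- **Lid fit:** the automatic fit of the held lid was poor (1.3–2.1 px residual). I aligned it by a projected outline instead.

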